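# Pack bushes in the wash carrier and lock its cam clamp

## Robot

A 6-joint arm with a two-finger parallel gripper is mounted at the origin on a cart in front of the work surface, level with it; the furniture and walls round the work are solid. World frame = base frame: x ahead of the robot, y to its left, z up, the work surface at z = 0. Lengths are in m, angles in rad, forces in N, time in s.
With the tool pointing down it reaches from about 0.35 to 0.975 m from the base axis. Payload 4.9 kg.
Tool frame: the origin (TCP) lies on the front face of the gripper's body, between the roots of the fingers; the fingertips stand 73 mm ahead of it and the grasp point (between the pads) lies 54 mm ahead of it (tip_extent is the distance from the TCP to the fingertips, in m); y points along the fingers, x is the direction in which the jaws open and shut, and the axes are right-handed (so a half turn about y gives the same grasp; the last joint's range is limited). The gripper opens to 85 mm and grips with 20 to 120 N. Pads are 22 mm wide; open, the fingers measure 114 mm over their backs; the gripper's body (76 mm by 85 mm) begins 54 mm behind the grasp point. The pads swing forward as they close: fully open they stand 13 mm farther back than shut.
Start: joints at [-1.404, 0.053, 1.613, -0, 1.476, -0.119], TCP at [0.176, -0.6, 0.304] pointing down, gripper open.
Joint ranges: [-3.01, 3.01], [-1.01, 2.22], [0.06, 2.58], [-1.02, 4.17], [0.09, 2.62], [-3.14, 3.14]. Speed limits (rad/s): [2.57, 2.57, 3.14, 3.14, 3.14, 3.14].

## Interface

Orientations are given as a unit quaternion [w, x, y, z].
In Python, from plant import state, grab_frame, camera_info, job_done, tip_extent gives the robot as it stands.
- The arm moves only by the tool carry_out, never from a script. Its argument "rows" is a list that holds one entry, the list of rows, each a list of 7 numbers: the turn, a rotation vector about the world's x, y, z as a fraction of full scale, then the shift along the world's x, y, z as a fraction of full scale, then the finger opening in mm, from 0 to 85.4. A call has 1 to 5 rows; each row shifts and turns the commanded pose from where the row before left it; what a row does not reach is not made up. Full scale, the value 1, is 40 mm for a shift and 4 degrees for a turn. A row lasts 1/10 s, in which the tool goes at most 50 mm and 8.59 degrees, less where a joint would pass 70% of its speed; a pose out of reach is approached as far as the arm can. A call with a number of a shift or a turn outside -1 to 1 is refused whole. A call with a gripper value outside its range is refused whole. The fingers move at their own pace and stop on an object; the grip force is fixed at half the most. Time passes only in rows, so rows that do not move let the fingers close. It gives the time, the measured TCP pose, the force and the opening at its end, in the units of the state.
- state(): the state, without advancing time (a new reading comes with each control period).
- grab_frame(name): name is "scene" or "top"; returns the picture (384x512x3 uint8, blue, green, red); there is no depth.
- camera_info(name): a dict with "intrinsics" (3x3 intrinsics, pixels), "xyz" and "rotation" of the camera in the world. Camera axes: x right, y down, z forward; pixel columns grow to the right and rows downward; lengths in m; the calibration is good to about 2 mm. A picture is of the moment at which its call begins. camera_info takes no time and is no camera call.
- job_done(): hands the job in, once; it reports no verdict.
The state is a dict: "time": time; "joint_pos": joint angles; "joint_vel": joint speeds; "joint_efforts": joint torques, N m; "tool_pos": TCP position; "tool_rot": TCP orientation; "contact_force": force on the tool from outside, world axes, zero at the start; "ft_torque": the same for the moment, N m; "gripper_width": opening from 0.0 (shut) to 1.0 (fully open).
Only numpy, scipy, OpenCV 4.12 (cv2) and the standard library are available. Lean on these libraries where they do the work, as an engineer would, in place of code of your own. Each camera call takes 0.05 s, during which the arm holds its last target.

## Task

Get this batch of brass bushes ready for the parts washer: set one wash tray on the carrier with its corner pins in the deck sockets, put every brass bush from the bench into its compartments, and pin the second tray on top as the cover. With the cam lever still open, swing the clamp arm over the cover to its stop and turn the wing nut down (clockwise) until its red wing points along the arm toward the foot, give or take 30 degrees, which hangs the foot about 2 mm above the cover; then flip the lever fully down to lock. Do not disturb the brush, deburring tool or plug gauge.

Things in the scene. Friction and masses are not known exactly. Their poses are not given: they have to be found in the camera images.
- wash_carrier: Fixed aluminium deck plate 22 mm thick on the bench, 180 mm in x, y -197 to +75. Origin: at bench height under the tray station; its z up, x TOWARD the robot, y to the right (within 0.12 rad). Carrier coordinates in mm are in this frame. Four 12 mm sockets, 14 deep, open in its top (z 22) at (+-74, +-54). The clamp post, 26 mm thick, stands at (0, -125): vertical axis of arm and nut.
- station (a point): Centre of the tray station on the deck's top, carrier (0, 0, 22), same axes. A tray seated on the deck has its origin here, the cover tray 41 mm above; either way round is right.
- tray_1: Wash tray 170 (x) x 130 (y) mm, 0.3 to 0.45 kg, blue rim. Origin: centre, at leg shoulder level, z up. Legs at (+-74, +-54), each with an 8 mm round-nosed pin below (z 0 to -11), sockets of 12 mm above it (top z 41 mm). Floor top z 21, rim top z 41. Walls up to z 38 make four compartments, centres for a bush (+-38, +-27). Starts on the bench (origin 11 mm up), tray_2 pinned on it.
- tray_2: Second, identical tray, at first stacked on tray_1 (origin 41 mm above tray_1's). Two steel press pads, 26 x 34 mm, top z 41, at x = 0, y = +-42: the clamp foot lands on one. A bush under a stacked tray has 37 mm of height.
- tray_1_tab (a point): Centre of tray_1's lifting tab grip, 49 mm above its origin, same axes. Upright plate in the tray's middle, 8 mm thick in x (10 mm at the black roll on top, cosmetic), 44 mm long in y, top z 56, free above the dividing walls (z 38). Pinch it across x from above; the tray balances on it.
- tray_2_tab (a point): The same point of tray_2.
- brass_bush_1: Yellow brass bush, a plain tube 26 mm across, 34 mm high, 0.11 kg, standing on end on the bench behind and to the left of the carrier. Origin: centre of its underside, z along its axis. Lift it across the outside. In the tray it may stand or lie. May be absent (None).
- brass_bush_2: Same as brass_bush_1. May be absent (None).
- brass_bush_3: Same as brass_bush_1. May be absent (None).
- brass_bush_4: Same as brass_bush_1. May be absent (None).
- clamp_swing (a joint): Swing of the clamp arm about the post, rad, clockwise from above. 0: aside, foot end toward carrier -x (away from the robot), heel and lever toward +x (starts 0 to 0.3); 1.571: hard stop, foot end toward +y over the tray. Friction 0.15 N m, stays where left. The arm: grey bar 30 mm wide, 117 to 133 mm above the bench (less the nut's travel); can be pushed sideways with shut fingers.
- clamp_nose (a point): Top of the arm over the foot, on the arm's centre line, 83 mm from the post axis (the arm ends 15 mm farther). Below hangs the sprung rubber foot, 20 mm across, 8 mm below the arm.
- clamp_nut (a joint): Wing nut over the arm on the post axis, rad, clockwise (tighter) positive, -0.1 to 3.3, starts 0 to 0.4 (too slack). Lowers the arm 1.59 mm per rad (10 mm a turn). The red wing points 1.9 - q rad anticlockwise from carrier +y at value q: at 1.9 along the arm to the foot, which then hangs 2 mm above the cover: the right setting. Friction 0.07 N m, stays where left.
- nut_wings (a point): Middle of the nut's wings, on the post axis, 162 mm above the bench at nut 0; x points along the red wing. The wings form one upright blade 7 mm thick, 56 mm long, reaching 9 mm above this point and 11 mm below. Pinch it from above across its thickness and turn.
- clamp_lever (a joint): Cam lever at the arm's heel, rad. 0: open, handle 70 degrees up, leaning away from the post (starts 0 to 0.2); 1.4: locked, 10 degrees below level, pointing away from the post (hard stop). Level pin across the arm 72 mm from the post axis, 126 mm above the bench (less the nut's travel). Friction 0.15 N m, stays where left. Rocks the arm: foot down 5 mm in all.
- lever_tip (a point): Centre of the round end of the black lever handle, 86 mm from the lever's pin; handle 18 mm wide, 12 mm thick.
- clamp_pad (a joint): How far the foot's spring is pressed in, m (0: free; the orange stem rises out of the arm's top). 5 N per mm. With the lever locked 0.003 (15 N) is right.
- brush: Flat chip brush, 169 x 36 x 13 mm, near the bench's front edge: leave alone.
- deburr_tool: Deburring tool, blue handle, 139 x 19 x 17 mm, near the front edge: leave alone.
- plug_gauge: Double-ended plug gauge, grey steel bar 99 x 19 x 19 mm, to the left of the bushes: leave alone.

How it is judged:
On the way, in this order (a step that is already met when the one before it is completed fails the run):
1. one tray is pinned on the deck, every bush lies in it, the other tray is pinned on top, and the cam lever is still open (((x of tray_1 in the frame of station between -0.004 and 0.004 m and y of tray_1 in the frame of station between -0.004 and 0.004 m and z of tray_1 in the frame of station between -0.004 and 0.004 m and angle between each of tray_1, tray_2's own z axis and vertical below 0.04 rad and angle between the x axis of each of tray_1, tray_2 and the x axis of wash_carrier, either way round below 0.06 rad and x of tray_2 in the frame of station between -0.004 and 0.004 m and y of tray_2 in the frame of station between -0.004 and 0.004 m and z of tray_2 in the frame of station between 0.037 and 0.045 m) or (x of tray_2 in the frame of station between -0.004 and 0.004 m and y of tray_2 in the frame of station between -0.004 and 0.004 m and z of tray_2 in the frame of station between -0.004 and 0.004 m and angle between each of tray_2, tray_1's own z axis and vertical below 0.04 rad and angle between the x axis of each of tray_2, tray_1 and the x axis of wash_carrier, either way round below 0.06 rad and x of tray_1 in the frame of station between -0.004 and 0.004 m and y of tray_1 in the frame of station between -0.004 and 0.004 m and z of tray_1 in the frame of station between 0.037 and 0.045 m)) and x of brass_bush_1 in the frame of station between -0.081 and 0.081 m and y of brass_bush_1 in the frame of station between -0.061 and 0.061 m and z of brass_bush_1 in the frame of station between 0.014 and 0.056 m and x of brass_bush_2 in the frame of station between -0.081 and 0.081 m and y of brass_bush_2 in the frame of station between -0.061 and 0.061 m and z of brass_bush_2 in the frame of station between 0.014 and 0.056 m and x of brass_bush_3 in the frame of station between -0.081 and 0.081 m and y of brass_bush_3 in the frame of station between -0.061 and 0.061 m and z of brass_bush_3 in the frame of station between 0.014 and 0.056 m and x of brass_bush_4 in the frame of station between -0.081 and 0.081 m and y of brass_bush_4 in the frame of station between -0.061 and 0.061 m and z of brass_bush_4 in the frame of station between 0.014 and 0.056 m and value of joint clamp_lever below 0.4 rad), for 0.2 s.
2. the clamp arm is over the cover tray and the wing nut is set, the lever still open (((x of tray_1 in the frame of station between -0.004 and 0.004 m and y of tray_1 in the frame of station between -0.004 and 0.004 m and z of tray_1 in the frame of station between -0.004 and 0.004 m and angle between each of tray_1, tray_2's own z axis and vertical below 0.04 rad and angle between the x axis of each of tray_1, tray_2 and the x axis of wash_carrier, either way round below 0.06 rad and x of tray_2 in the frame of station between -0.004 and 0.004 m and y of tray_2 in the frame of station between -0.004 and 0.004 m and z of tray_2 in the frame of station between 0.037 and 0.045 m) or (x of tray_2 in the frame of station between -0.004 and 0.004 m and y of tray_2 in the frame of station between -0.004 and 0.004 m and z of tray_2 in the frame of station between -0.004 and 0.004 m and angle between each of tray_2, tray_1's own z axis and vertical below 0.04 rad and angle between the x axis of each of tray_2, tray_1 and the x axis of wash_carrier, either way round below 0.06 rad and x of tray_1 in the frame of station between -0.004 and 0.004 m and y of tray_1 in the frame of station between -0.004 and 0.004 m and z of tray_1 in the frame of station between 0.037 and 0.045 m)) and value of joint clamp_nut between 1.3 and 2.5 rad and value of joint clamp_swing above 1.45 rad and value of joint clamp_lever below 0.4 rad), for 0.2 s.
At the end, for the whole second after the job is handed in: Both trays pinned on the deck one on the other (within 4 mm, level within 0.04 rad), every bush in the lower tray, clamp arm over the cover (swing above 1.45), nut between 1.3 and 2.5, lever down (above 1.3) and the foot's spring pressed in 1.7 to 4.3 mm (((x of tray_1 in the frame of station between -0.004 and 0.004 m and y of tray_1 in the frame of station between -0.004 and 0.004 m and z of tray_1 in the frame of station between -0.004 and 0.004 m and angle between each of tray_1, tray_2's own z axis and vertical below 0.04 rad and angle between the x axis of each of tray_1, tray_2 and the x axis of wash_carrier, either way round below 0.06 rad and x of tray_2 in the frame of station between -0.004 and 0.004 m and y of tray_2 in the frame of station between -0.004 and 0.004 m and z of tray_2 in the frame of station between 0.037 and 0.045 m) or (x of tray_2 in the frame of station between -0.004 and 0.004 m and y of tray_2 in the frame of station between -0.004 and 0.004 m and z of tray_2 in the frame of station between -0.004 and 0.004 m and angle between each of tray_2, tray_1's own z axis and vertical below 0.04 rad and angle between the x axis of each of tray_2, tray_1 and the x axis of wash_carrier, either way round below 0.06 rad and x of tray_1 in the frame of station between -0.004 and 0.004 m and y of tray_1 in the frame of station between -0.004 and 0.004 m and z of tray_1 in the frame of station between 0.037 and 0.045 m)) and x of brass_bush_1 in the frame of station between -0.081 and 0.081 m and y of brass_bush_1 in the frame of station between -0.061 and 0.061 m and z of brass_bush_1 in the frame of station between 0.014 and 0.056 m and x of brass_bush_2 in the frame of station between -0.081 and 0.081 m and y of brass_bush_2 in the frame of station between -0.061 and 0.061 m and z of brass_bush_2 in the frame of station between 0.014 and 0.056 m and x of brass_bush_3 in the frame of station between -0.081 and 0.081 m and y of brass_bush_3 in the frame of station between -0.061 and 0.061 m and z of brass_bush_3 in the frame of station between 0.014 and 0.056 m and x of brass_bush_4 in the frame of station between -0.081 and 0.081 m and y of brass_bush_4 in the frame of station between -0.061 and 0.061 m and z of brass_bush_4 in the frame of station between 0.014 and 0.056 m and value of joint clamp_nut between 1.3 and 2.5 rad and value of joint clamp_swing above 1.45 rad and value of joint clamp_lever above 1.3 rad and value of joint clamp_pad between 0.0017 and 0.0043 m); the robot touches nothing.
It fails at once if a bystander (brush, deburring tool, plug gauge) is shifted more than 30 mm (distance of any of brush, deburr_tool, plug_gauge from where it was at the start of the episode above 0.03 m).
Of brass_bush_1, brass_bush_2, brass_bush_3, brass_bush_4 only 2 to 4 are there at a start; the rules pass over those that are not, and their reading is None.
At some moment in a run one of brass_bush_1, brass_bush_2, brass_bush_3, brass_bush_4 may be knocked a few centimetres aside while the robot is not near it.
Once in a run the grip may slacken for a moment while it holds something.
It also fails if it takes over 208 s, if anything falls off the work surface, if the arm or the gripper's body presses on something with over 40 N, if the wrist force passes 120 N, or if a joint passes its speed limit or range.

## Working session

There is one attempt and no reset: what is moved stays moved. The work goes in short steps, Python scripts to look and compute and a tool call to move; the robot and the scene stay as the last step left them, time stands still between calls to the robot, and variables do not carry over. Pictures are saved under pics/ and viewed, and the job is handed in when it is done.

Besides the shell and the picture viewer there is one more tool, called by a JSON object that holds its "fn" and its "kwargs". carry_out: Moves the arm, as the interface text tells. Shift numbers are shares of 40 mm and turn numbers shares of 4 degrees, none past 1 either way. Its arguments: {"type":"object","properties":{"rows":{"type":"array"}},"required":["rows"]}

```bash
ls; mkdir -p pics
python3 - <<'E'
from plant import *
import cv2,json
print(state()); print(tip_extent)
for n in("scene","top"):
    print(n,camera_info(n)); cv2.imwrite(f"pics/{n}0.png",grab_frame(n))
E
```

```text
pics
{'time': 0.0, 'joint_pos': array([-1.40399925e+00,  5.33745389e-02,  1.61431150e+00,  2.07420982e-07,
        1.47600432e+00, -1.18963859e-01]), 'joint_vel': array([ 4.03239232e-04, -2.01780657e-05,  1.04985506e-03,  6.89358591e-05,
       -1.60804721e-03, -9.64814976e-05]), 'joint_efforts': array([-1.15609495e-03, -3.93679726e+01, -3.70177209e+01, -1.06359878e-04,
        7.06827952e-03,  3.45494743e-05]), 'tool_pos': array([ 0.17612149, -0.59917074,  0.30264145]), 'tool_rot': array([ 0.56661385, -0.56559028,  0.4242441 , -0.42317057]), 'contact_force': array([ 0.44236098, -0.83692612, -0.60379151]), 'ft_torque': array([ 0.03086906,  0.04603507, -0.05322908]), 'gripper_width': 1.0019506479209035}
0.0726
scene {'intrinsics': array([[492.49382483,   0.        , 251.96207095],
       [  0.        , 492.49382483, 194.24658555],
       [  0.        ,   0.        ,   1.        ]]), 'xyz': array([-0.42588942,  0.42371833,  0.81300509]), 'rotation': array([ 0.25007188, -0.4527673 ,  0.74386719, -0.42323448])}
top {'intrinsics': array([[449.34480628,   0.        , 253.34058869],
       [  0.        , 449.34480628, 180.50001021],
       [  0.        ,   0.        ,   1.        ]]), 'xyz': array([ 0.42057952, -0.0962792 ,  1.384073  ]), 'rotation': array([ 0.04047198, -0.69519572,  0.71723787, -0.02519483])}
```

View pics/scene0.png

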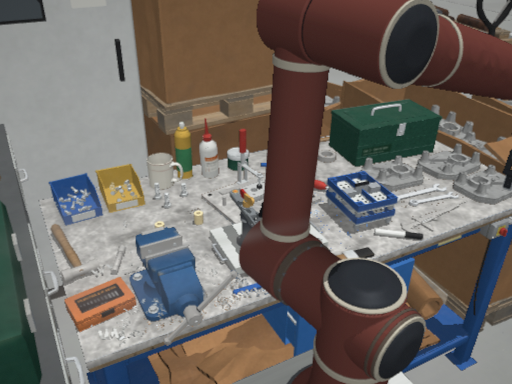

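View pics/top0.png

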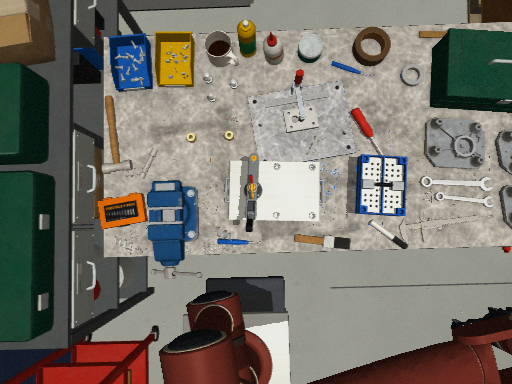

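```bash
cat > h.py <<'E'
import numpy as np, cv2
from scipy.spatial.transform import Rotation as R
from plant import *
def cam(n):
    c=camera_info(n); w,x,y,z=c["rotation"]
    return np.array(c["intrinsics"]),np.array(c["xyz"]),R.from_quat([x,y,z,w]).as_matrix()
def px2w(n,u,v,z):
    K,p,Rm=cam(n); d=Rm@np.linalg.inv(K)@np.array([u,v,1.]); return p+d*(z-p[2])/d[2]
def w2px(n,P):
    K,p,Rm=cam(n); q=K@(Rm.T@(np.array(P,float)-p)); return q[:2]/q[2]
def crop(n,name,x0,y0,x1,y1,s,img=None):
    img=grab_frame(n) if img is None else img
    c=cv2.resize(img[y0:y1,x0:x1],None,fx=s,fy=s,interpolation=cv2.INTER_CUBIC); cv2.imwrite("pics/"+name,c); return img
E
python3 - <<'E'
from h import *
i=cv2.imread("pics/top0.png")
crop("top","t1.png",150,110,350,260,4,i)
crop("top","t2.png",340,130,440,230,6,i)
i=cv2.imread("pics/scene0.png")
crop("scene","s1.png",130,180,330,320,4,i)
for p in((191,137),(229,135)): print(px2w("top",*p,0.034))
E
```

```text
[0.68640279 0.1174343  0.034     ]
[0.68856756 0.00105955 0.034     ]
```

View pics/t1.png

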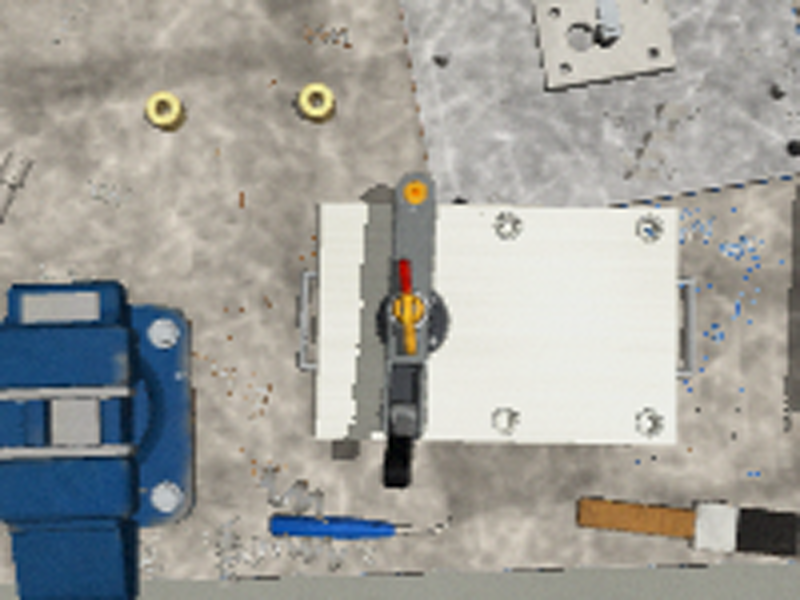

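View pics/t2.png

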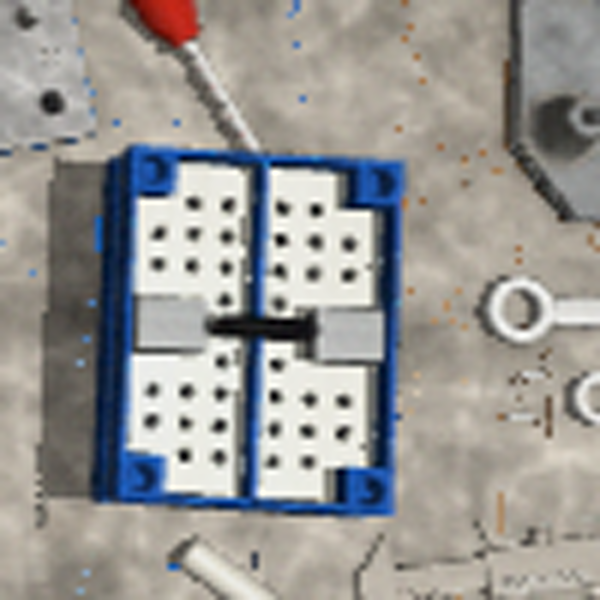

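View pics/s1.png

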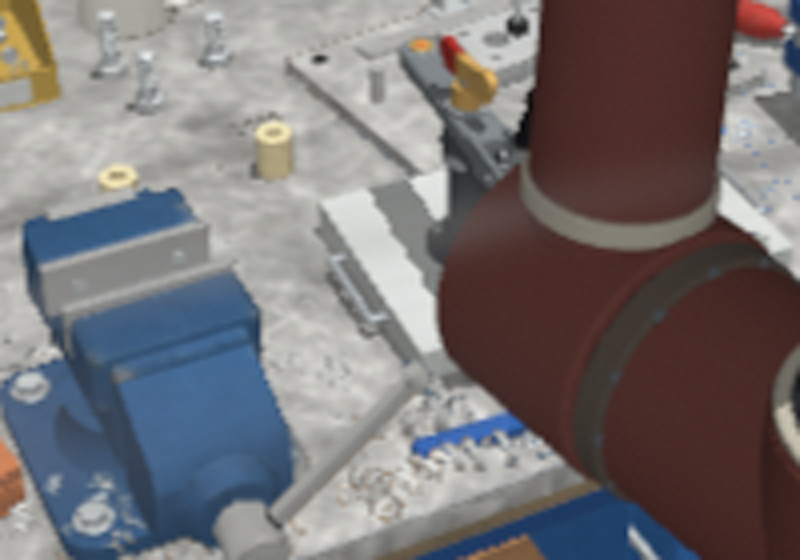

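```bash
cat >> h.py <<'E'
def fit2d(loc,wor):
    # world = t + R(yaw)*loc  (loc 2d right-handed)
    l=np.array(loc,float);w=np.array(wor,float)[:,:2]
    lc=l-l.mean(0);wc=w-w.mean(0)
    a=np.arctan2((lc[:,0]*wc[:,1]-lc[:,1]*wc[:,0]).sum(),(lc*wc).sum())
    M=np.array([[np.cos(a),-np.sin(a)],[np.sin(a),np.cos(a)]])
    t=w.mean(0)-M@l.mean(0)
    return t,a,w-(l@M.T+t)
E
python3 - <<'E'
from h import *
np.set_printoptions(precision=4,suppress=True)
# carrier: local x toward robot(-X), y right(-Y) => yaw ~pi
S=[(508,225),(650,228),(505,420),(650,422)]
L=[(-.074,-.054),(-.074,.054),(.074,-.054),(.074,.054)]
W=[px2w("top",150+u/4,110+v/4,.022) for u,v in S]
print("socket",*fit2d(L,W))
C=[(319,204),(682,207),(316,438),(677,443)]
L=[(-.09,-.197),(-.09,.075),(.09,-.197),(.09,.075)]
W=[px2w("top",150+u/4,110+v/4,.022) for u,v in C]
print("deck",*fit2d(L,W))
S=[(157,172),(382,180),(145,475),(372,490)]
L=[(-.074,-.054),(-.074,.054),(.074,-.054),(.074,.054)]
W=[px2w("top",340+u/6,130+v/6,.093) for u,v in S]
print("tray",*fit2d(L,W))
W=[px2w("top",340+u/6,130+v/6,.108) for u,v in((210,325),(312,327))];print("tabtop ends",W, (W[0]+W[1])/2)
E
```

```text
socket [ 0.5125 -0.1927] 3.0942659338365677 [[ 0.0003  0.0001]
 [-0.0005  0.0001]
 [-0.      0.0005]
 [ 0.0002 -0.0007]]
deck [ 0.5124 -0.193 ] 3.096168068469649 [[-0.0011  0.002 ]
 [-0.0002 -0.003 ]
 [ 0.0005  0.0006]
 [ 0.0008  0.0005]]
tray [ 0.517  -0.4439] 3.0523770988125025 [[-0.0016 -0.0005]
 [ 0.0006  0.0001]
 [ 0.0009 -0.0003]
 [ 0.0001  0.0006]]
tabtop ends [array([ 0.5184, -0.4147,  0.108 ]), array([ 0.5159, -0.4625,  0.108 ])] [ 0.5171 -0.4386  0.108 ]
```

```bash
cat >> h.py <<'E'
def pose():
    s=state(); w,x,y,z=s["tool_rot"]; M=R.from_quat([x,y,z,w]).as_matrix()
    return np.array(s["tool_pos"]),M,s
def report(tx=None,ty=None,tz=None,jaw=None):
    """print deltas in row units: shift/40mm, yaw/4deg; jaw = desired world angle of tool x axis (mod pi)"""
    p,M,s=pose(); a=np.arctan2(M[1,0],M[0,0])
    print("t%.1f"%s["time"],"p",p.round(4),"jaw deg %.2f"%np.degrees(a),"z",M[:,2].round(4),"w %.1f"%(s["gripper_width"]*85.4),"F",np.round(s["contact_force"],1),"j6 %.2f"%s["joint_pos"][5])
    for n,t,c in zip("xyz",(tx,ty,tz),p):
        if t is not None: print(n,"mm %.1f units %.3f"%((t-c)*1e3,(t-c)/.04))
    if jaw is not None:
        d=(jaw-a+np.pi/2)%np.pi-np.pi/2; print("yaw deg %.2f units %.3f"%(np.degrees(d),np.degrees(d)/4))
    tilt=R.align_vectors([[0,0,-1]],[M[:,2]])[0].as_rotvec(); print("tilt fix units",np.round(np.degrees(tilt)/4,3))
E
python3 -c "
from h import *
report(.517,-.444,.30,3.052)"
```

```text
t0.1 p [ 0.1761 -0.5992  0.3028] jaw deg -73.62 z [9.594e-01 2.820e-01 2.000e-04] w 85.5 F [-0.  -0.3 -0.1] j6 -0.12
x mm 340.9 units 8.522
y mm 155.2 units 3.881
z mm -2.8 units -0.070
yaw deg 68.49 units 17.123
tilt fix units [-6.345 21.59   0.   ]
```

```bash
sed -i 's/M\[:,2\]/M[:,1]/g; s/"z",M/"app",M/' h.py
python3 -c "
from h import *
report(.517,-.444,.30,3.052)"
```

```text
t0.1 p [ 0.1761 -0.5992  0.3028] jaw deg -73.62 app [-3.0e-04  1.8e-03 -1.0e+00] w 85.5 F [-0.  -0.3 -0.1] j6 -0.12
x mm 340.9 units 8.522
y mm 155.2 units 3.881
z mm -2.8 units -0.070
yaw deg 68.49 units 17.123
tilt fix units [-0.026 -0.005  0.   ]
```

{"fn": "carry_out", "kwargs": {"rows": [[[0,0,1,0.6,0.2,0,85],[0,0,1,0.6,0.2,0,85],[0,0,1,0.6,0.2,0,85],[0,0,1,0.6,0.2,0,85],[0,0,1,0.6,0.2,0,85]]]}}

```text
time: 0.6
tool_pos: [0.297, -0.559, 0.3032]
tool_rot: [0.632, -0.631, 0.318, -0.318]
contact_force: [-0.7, -0.3, -0.6]
gripper_width: 0.994
```

{"fn": "carry_out", "kwargs": {"rows": [[[0,0,1,0.6,0.3,0,85],[0,0,1,0.6,0.3,0,85],[0,0,1,0.6,0.3,0,85],[0,0,1,0.6,0.3,0,85],[0,0,1,0.6,0.3,0,85]]]}}

```text
time: 1.1
tool_pos: [0.417, -0.4988, 0.3032]
tool_rot: [0.677, -0.677, 0.204, -0.203]
contact_force: [-0.2, -0.2, -0.1]
gripper_width: 0.997
```

{"fn": "carry_out", "kwargs": {"rows": [[[0,0,1,0.5,0.3,0,85],[0,0,1,0.5,0.3,0,85],[0,0,1,0.5,0.3,0,85],[0,0,1,0.5,0.3,0,85],[0,0,1,0.5,0.2,0,85]]]}}

```text
time: 1.6
tool_pos: [0.5169, -0.4426, 0.3031]
tool_rot: [0.703, -0.702, 0.083, -0.082]
contact_force: [0.7, 0.2, 0.2]
gripper_width: 0.996
```

```bash
python3 -c "
from h import *
report(.517,-.444,.2,3.052)
crop('top','t3.png',100,100,450,270,2)
crop('scene','s3.png',40,130,440,350,2)
report(.517,-.444,.2,3.052)
"
```

```text
t1.6 p [ 0.5169 -0.4426  0.3031] jaw deg -13.44 app [-9.0e-04  1.1e-03 -1.0e+00] w 85.0 F [0.7 0.2 0.2] j6 -0.58
x mm 0.1 units 0.003
y mm -1.4 units -0.035
z mm -103.1 units -2.578
yaw deg 8.30 units 2.076
tilt fix units [-0.015 -0.013  0.   ]
t1.7 p [ 0.5179 -0.4421  0.303 ] jaw deg -13.43 app [-2.0e-04  1.2e-03 -1.0e+00] w 85.1 F [-0.9  0.7 -0.7] j6 -0.58
x mm -0.9 units -0.022
y mm -1.9 units -0.047
z mm -103.0 units -2.576
yaw deg 8.30 units 2.075
tilt fix units [-0.018 -0.003  0.   ]
```

View pics/s3.png

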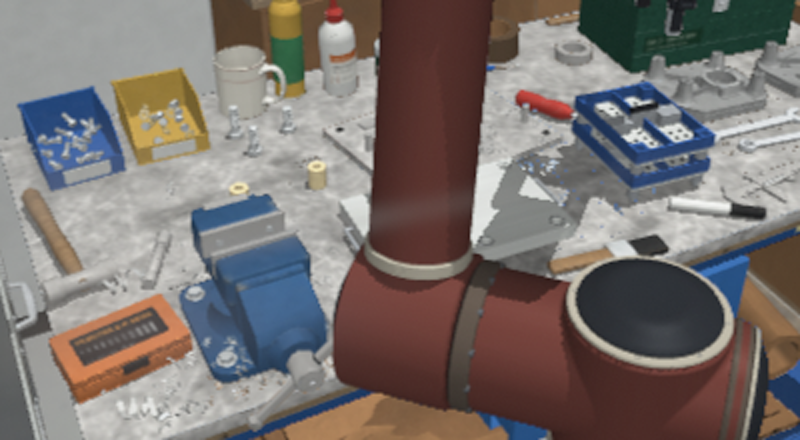

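View pics/t3.png

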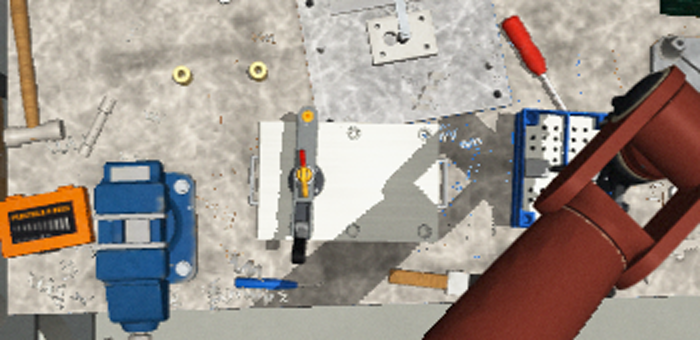

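{"fn": "carry_out", "kwargs": {"rows": [[[0,0,0.7,0,-0.03,-0.7,60],[0,0,0.7,0,0,-0.7,60],[0,0,0.68,0,0,-0.7,40],[0,0,0,0,0,-0.7,40],[0,0,0,0,0,-0.4,40]]]}}

```text
time: 2.2
tool_pos: [0.5145, -0.4442, 0.1723]
tool_rot: [0.707, -0.705, 0.035, -0.032]
contact_force: [-1.1, -0.1, -0.6]
gripper_width: 0.469
```

```bash
python3 -c "
from h import *
report(.517,-.444,.165,3.052)
crop('scene','s4.png',300,150,400,240,7)
"
```

```text
t2.2 p [ 0.5145 -0.4442  0.1723] jaw deg -5.39 app [-0.0036  0.0033 -1.    ] w 40.0 F [-1.1 -0.1 -0.6] j6 -0.73
x mm 2.5 units 0.062
y mm 0.2 units 0.004
z mm -7.3 units -0.183
yaw deg 0.26 units 0.064
tilt fix units [-0.048 -0.052  0.   ]
```

View pics/s4.png

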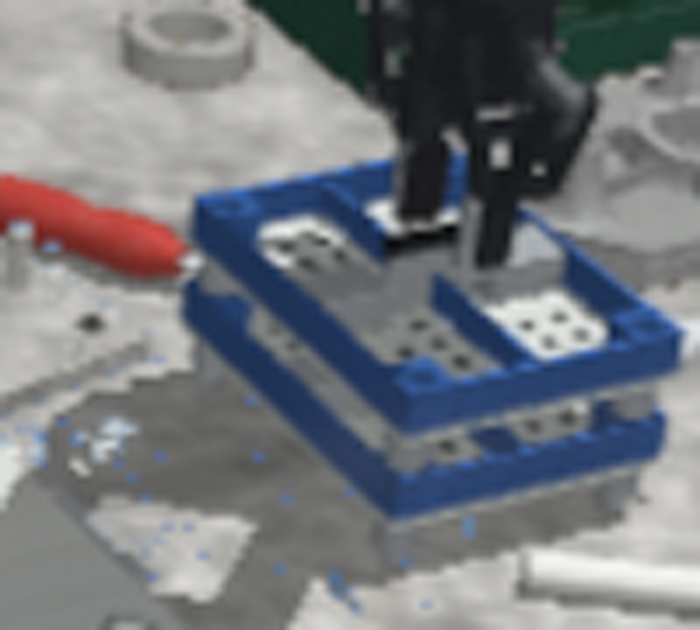

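{"fn": "carry_out", "kwargs": {"rows": [[[0,0,0.05,0,0,-0.12,30],[0,0,0,0,0,0,20],[0,0,0,0,0,0,4],[0,0,0,0,0,0,2],[0,0,0,0,0,0,0]]]}}

```text
time: 2.75
tool_pos: [0.5169, -0.4455, 0.1731]
tool_rot: [-0.706, 0.707, -0.031, 0.032]
contact_force: [1.5, -0.1, 4.0]
gripper_width: 0.067
```

```bash
python3 -c "
from h import *
report(.517,-.444,.166,3.052)
"
```

```text
t2.8 p [ 0.5169 -0.4455  0.1731] jaw deg -5.11 app [ 0.0023 -0.0025 -1.    ] w 5.8 F [ 1.5 -0.1  4. ] j6 -0.73
x mm 0.1 units 0.003
y mm 1.5 units 0.038
z mm -7.1 units -0.178
yaw deg -0.02 units -0.006
tilt fix units [0.036 0.032 0.   ]
```

{"fn": "carry_out", "kwargs": {"rows": [[[0,0,0,0,0,0,0],[0,0,0,0,0,0,0]]]}}

```text
time: 2.95
tool_pos: [0.5169, -0.4456, 0.173]
tool_rot: [-0.706, 0.707, -0.031, 0.032]
contact_force: [-0.4, -0.7, 6.7]
gripper_width: 0.068
```

```bash
python3 -c "
from h import *
report(.517,-.444,.166,3.052)
crop('scene','s5.png',300,150,400,240,7)
"
```

```text
t3.0 p [ 0.5169 -0.4456  0.173 ] jaw deg -5.11 app [ 0.0022 -0.0024 -1.    ] w 5.8 F [-0.4 -0.7  6.7] j6 -0.73
x mm 0.1 units 0.003
y mm 1.6 units 0.039
z mm -7.0 units -0.176
yaw deg -0.03 units -0.007
tilt fix units [0.034 0.031 0.   ]
```

View pics/s5.png

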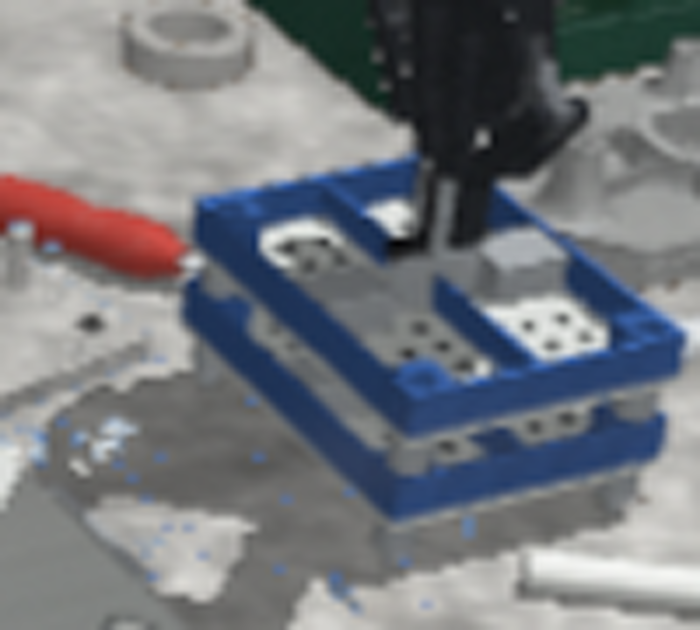

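{"fn": "carry_out", "kwargs": {"rows": [[[0,0,0,0,0,0,25],[0,0,0,0,0,-0.1,25],[0,0,0,0,0.02,-0.1,25],[0,0,0,0,0,0,25],[0,0,0,0,0,0,25]]]}}

```text
time: 3.5
tool_pos: [0.5159, -0.4437, 0.1623]
tool_rot: [0.707, -0.706, 0.032, -0.031]
contact_force: [-0.2, 0.3, 0.6]
gripper_width: 0.294
```

```bash
python3 -c "
from h import *
report(.517,-.444,.165,3.052)
"
```

```text
t3.5 p [ 0.5159 -0.4437  0.1623] jaw deg -5.10 app [-9.e-04  9.e-04 -1.e+00] w 25.1 F [-0.2  0.3  0.6] j6 -0.73
x mm 1.1 units 0.027
y mm -0.3 units -0.006
z mm 2.7 units 0.069
yaw deg -0.03 units -0.007
tilt fix units [-0.013 -0.013  0.   ]
```

{"fn": "carry_out", "kwargs": {"rows": [[[0,0,0,0.02,0,0.07,20],[0,0,0,0,0,0,10],[0,0,0,0,0,0,2],[0,0,0,0,0,0,0],[0,0,0,0,0,0,0]]]}}

```text
time: 4.0
tool_pos: [0.5171, -0.4441, 0.1661]
tool_rot: [-0.706, 0.706, -0.031, 0.032]
contact_force: [0.1, 0.4, 1.4]
gripper_width: 0.07
```

```bash
python3 -c "
from h import *
report(.517,-.444,.165,3.052)
"
```

```text
t4.0 p [ 0.5171 -0.4441  0.1661] jaw deg -5.11 app [ 3.e-04 -2.e-04 -1.e+00] w 6.0 F [0.1 0.4 1.4] j6 -0.73
x mm -0.1 units -0.003
y mm 0.1 units 0.001
z mm -1.1 units -0.029
yaw deg -0.03 units -0.006
tilt fix units [0.002 0.005 0.   ]
```

{"fn": "carry_out", "kwargs": {"rows": [[[0,0,0,0,0,0.3,0],[0,0,0,0,0,0.4,0],[0,0,0,0,0,0.4,0],[0,0,0,0,0,0,0],[0,0,0,0,0,0,0]]]}}

```text
time: 4.5
tool_pos: [0.5172, -0.4444, 0.2113]
tool_rot: [-0.706, 0.707, -0.031, 0.032]
contact_force: [0.5, 0.5, -3.8]
gripper_width: 0.067
```

```bash
python3 -c "
from h import *
report(.5125,-.193,.165,3.0948)
crop('scene','s6.png',290,130,400,240,7)
"
```

```text
t4.5 p [ 0.5172 -0.4444  0.2113] jaw deg -5.11 app [ 0.0013 -0.0016 -1.    ] w 5.8 F [ 0.5  0.5 -3.8] j6 -0.73
x mm -4.7 units -0.118
y mm 251.4 units 6.285
z mm -46.3 units -1.156
yaw deg 2.43 units 0.606
tilt fix units [0.022 0.019 0.   ]
```

View pics/s6.png

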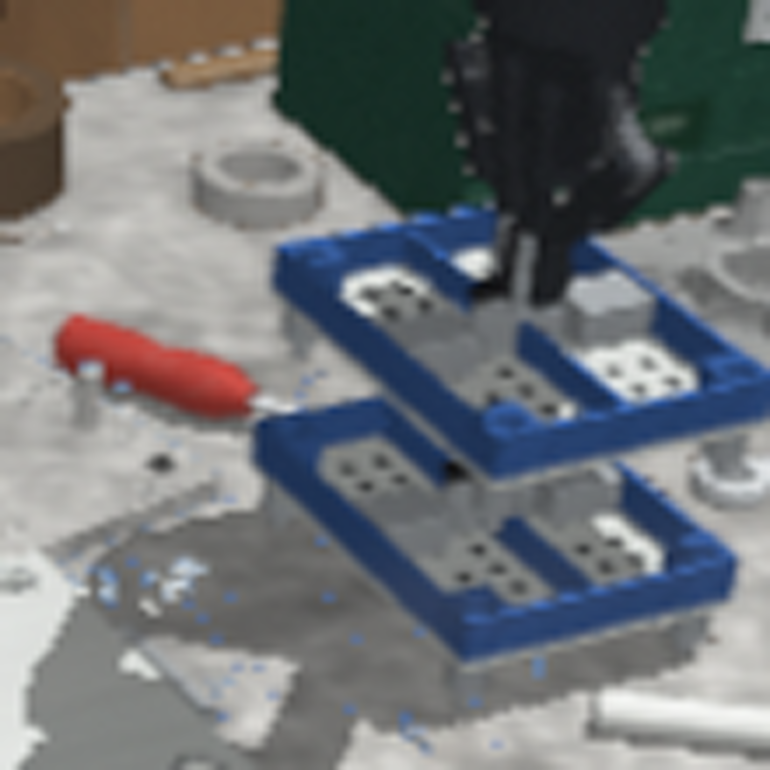

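{"fn": "carry_out", "kwargs": {"rows": [[[0,0,0.1,-0.02,0.5,0,0],[0,0,0.1,-0.02,0.7,0,0],[0,0,0.1,-0.02,0.7,0,0],[0,0,0.1,-0.02,0.7,0,0],[0,0,0.1,-0.02,0.7,0,0]]]}}

```text
time: 5.05
tool_pos: [0.5123, -0.3106, 0.2086]
tool_rot: [0.707, -0.706, 0.02, -0.019]
contact_force: [0.9, 0.1, -3.5]
gripper_width: 0.071
```

{"fn": "carry_out", "kwargs": {"rows": [[[0,0,0.1,-0.02,0.7,-0.1,0],[0,0,0,0,0.7,-0.2,0],[0,0,0,0,0.7,-0.2,0],[0,0,0,0,0.5,-0.2,0],[0,0,0,0,0.3,-0.2,0]]]}}

```text
time: 5.55
tool_pos: [0.5115, -0.1943, 0.1725]
tool_rot: [0.707, -0.707, 0.017, -0.016]
contact_force: [0.3, -0.5, -4.6]
gripper_width: 0.067
```

{"fn": "carry_out", "kwargs": {"rows": [[[0,0,0,0,0,0,0],[0,0,0,0,0,0,0],[0,0,0,0,0,0,0]]]}}

```text
time: 5.85
tool_pos: [0.5126, -0.1971, 0.1745]
tool_rot: [-0.707, 0.707, -0.017, 0.017]
contact_force: [-0.2, -0.2, -3.3]
gripper_width: 0.072
```

```bash
python3 -c "
from h import *
report(.5125,-.193,.136,3.0948)
crop('scene','s7.png',200,150,360,270,5)
crop('top','t7.png',210,130,340,230,6)
"
```

```text
t5.8 p [ 0.5126 -0.1971  0.1745] jaw deg -2.76 app [ 9.e-04 -1.e-03 -1.e+00] w 6.2 F [-0.2 -0.2 -3.3] j6 -0.45
x mm -0.1 units -0.001
y mm 4.1 units 0.103
z mm -38.5 units -0.963
yaw deg 0.07 units 0.019
tilt fix units [0.014 0.013 0.   ]
```

View pics/s7.png

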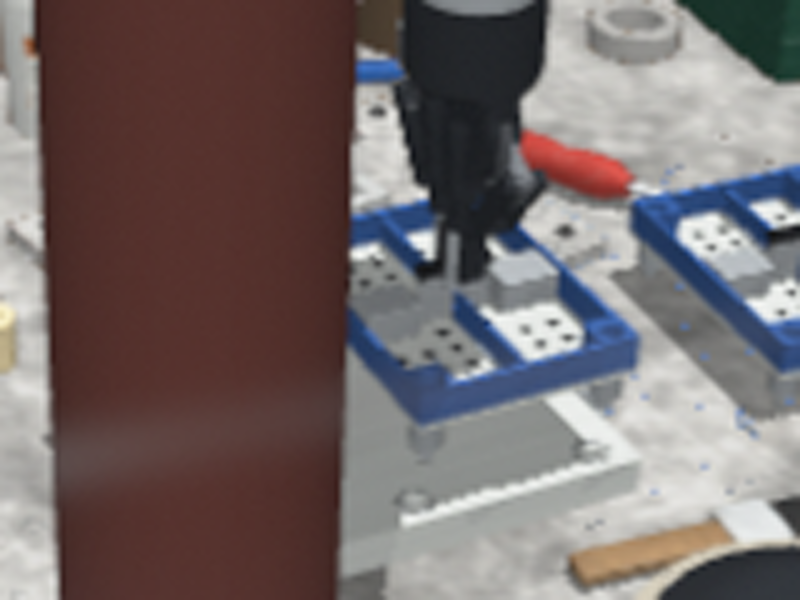

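View pics/t7.png

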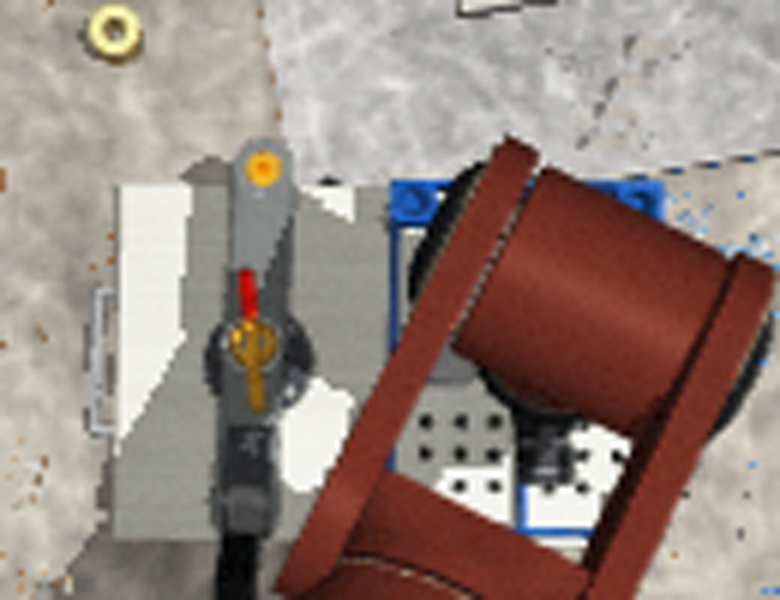

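```bash
python3 -c "
from h import *
W=[px2w('top',210+u/6,130+v/6,.1015) for u,v in((412,203),(641,199))]
t,a,r=fit2d([(-.074,-.054),(-.074,.054)],W); print(t,a,r)
W=[px2w('top',210+u/6,130+v/6,.1015) for u,v in((391,182),(663,180))]
t,a,r=fit2d([(-.085,-.065),(-.085,.065)],W); print(t,a,r)
"
```

```text
[ 0.5114015  -0.19808217] 3.1260669565371146 [[ 1.07058899e-05  6.89503968e-04]
 [-1.07058899e-05 -6.89503968e-04]]
[ 0.51005822 -0.19762325] 3.1156875904738213 [[-2.43513934e-07 -9.39814194e-06]
 [ 2.43513934e-07  9.39814194e-06]]
```

{"fn": "carry_out", "kwargs": {"rows": [[[0,0,0,0.01,0.11,-0.2,0],[0,0,0,0,0,-0.2,0],[0,0,0,0,0,-0.2,0],[0,0,0,0,0,0,0],[0,0,0,0,0,0,0]]]}}

```text
time: 6.45
tool_pos: [0.5123, -0.1915, 0.1492]
tool_rot: [0.707, -0.707, 0.017, -0.016]
contact_force: [0.6, 0.9, -3.0]
gripper_width: 0.072
```

```bash
python3 -c "
from h import *
report(.5125,-.192,.136,3.0948)
crop('scene','s8.png',200,150,360,270,5)
"
```

```text
t6.5 p [ 0.5123 -0.1915  0.1492] jaw deg -2.70 app [-1.1e-03  5.0e-04 -1.0e+00] w 6.1 F [ 0.6  0.9 -3. ] j6 -0.45
x mm 0.2 units 0.005
y mm -0.5 units -0.012
z mm -13.2 units -0.330
yaw deg 0.02 units 0.006
tilt fix units [-0.008 -0.016  0.   ]
```

View pics/s8.png

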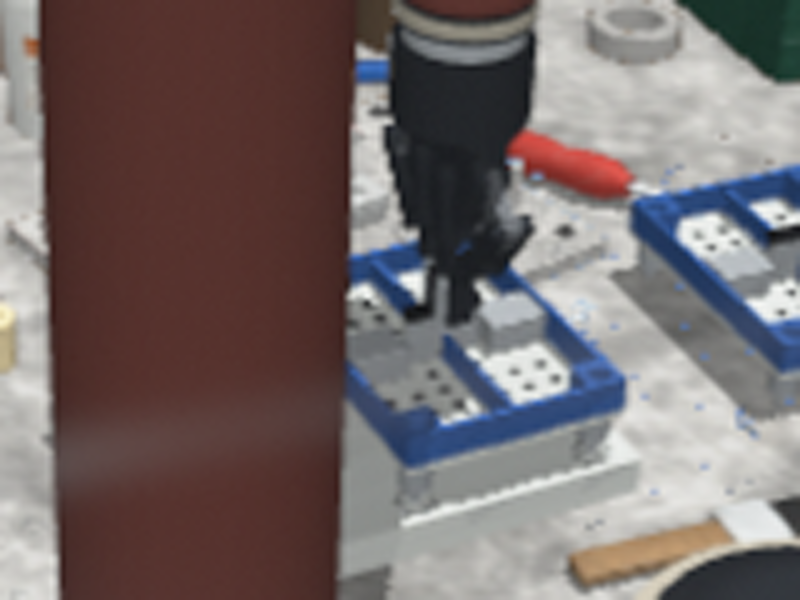

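{"fn": "carry_out", "kwargs": {"rows": [[[0,0,0,0,0,-0.1,0],[0,0,0,0,0,-0.1,0],[0,0,0,0,0,-0.1,0],[0,0,0,0,0,0,0],[0,0,0,0,0,0,0]]]}}

```text
time: 7.0
tool_pos: [0.5123, -0.1915, 0.1375]
tool_rot: [0.707, -0.707, 0.017, -0.016]
contact_force: [0.6, 0.7, -3.7]
gripper_width: 0.068
```

```bash
python3 -c "
from h import *
report(.5125,-.192,.136,3.0948)
"
```

```text
t7.0 p [ 0.5123 -0.1915  0.1375] jaw deg -2.70 app [-1.e-03  3.e-04 -1.e+00] w 5.8 F [ 0.6  0.7 -3.7] j6 -0.45
x mm 0.2 units 0.005
y mm -0.5 units -0.012
z mm -1.5 units -0.038
yaw deg 0.02 units 0.005
tilt fix units [-0.005 -0.014  0.   ]
```

{"fn": "carry_out", "kwargs": {"rows": [[[0,0,0,0,0,-0.05,0],[0,0,0,0,0,-0.03,0],[0,0,0,0,0,0,0],[0,0,0,0,0,0,20],[0,0,0,0,0,0,30]]]}}

```text
time: 7.5
tool_pos: [0.5134, -0.1919, 0.1357]
tool_rot: [-0.707, 0.707, -0.016, 0.018]
contact_force: [-0.8, 0.2, 0.3]
gripper_width: 0.353
```

{"fn": "carry_out", "kwargs": {"rows": [[[0,0,0,0,0,0.3,40],[0,0,0,0,0,0.8,60],[0,0,0,0,0,0.9,60],[0,0,0,0,0,0.9,60],[0,0,0,0.3,0.5,0.9,60]]]}}

```text
time: 8.0
tool_pos: [0.5242, -0.1728, 0.2894]
tool_rot: [-0.706, 0.707, -0.017, 0.018]
contact_force: [0.1, 0.0, -0.0]
gripper_width: 0.706
```

{"fn": "carry_out", "kwargs": {"rows": [[[0,0,0,0.7,0.9,0.5,60],[0,0,0,0.7,0.9,0,60],[0,0,0,0.7,0.9,0,60],[0,0,0,0.6,0.9,0,60],[0,0,0,0.5,0.6,0,60]]]}}

```text
time: 8.5
tool_pos: [0.6538, -0.0011, 0.3081]
tool_rot: [0.707, -0.707, 0.015, -0.017]
contact_force: [0.4, -0.7, 0.5]
gripper_width: 0.706
```

```bash
python3 -c "
from h import *
report(.688,.001,.25,0)
i=crop('top','t9.png',150,110,350,260,4)
cv2.imwrite('pics/top9.png',i)
crop('scene','s9.png',130,150,390,330,3)
"
```

```text
t8.5 p [ 0.6538 -0.0011  0.3081] jaw deg -2.61 app [ 2.e-03  5.e-04 -1.e+00] w 60.3 F [ 0.4 -0.7  0.5] j6 -0.07
x mm 34.2 units 0.854
y mm 2.1 units 0.051
z mm -58.1 units -1.453
yaw deg 2.61 units 0.651
tilt fix units [-0.007  0.029  0.   ]
```

View pics/t9.png

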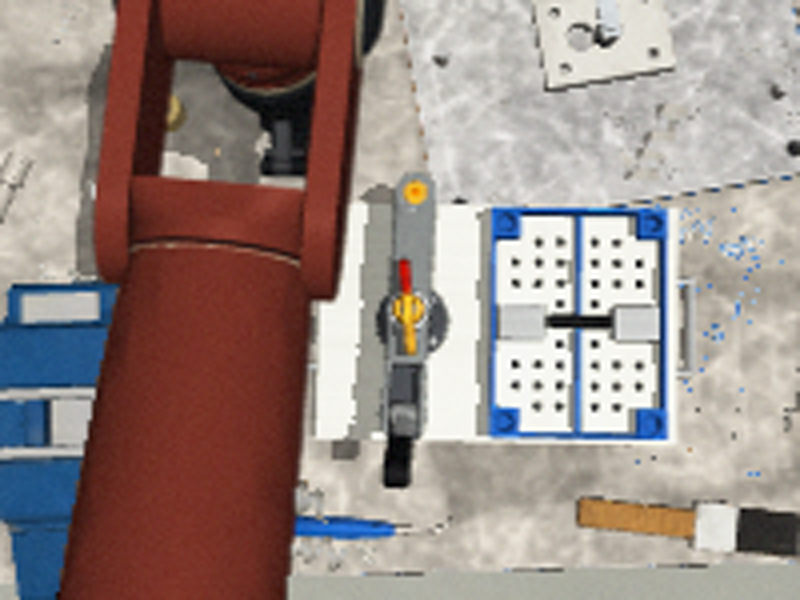

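View pics/s9.png

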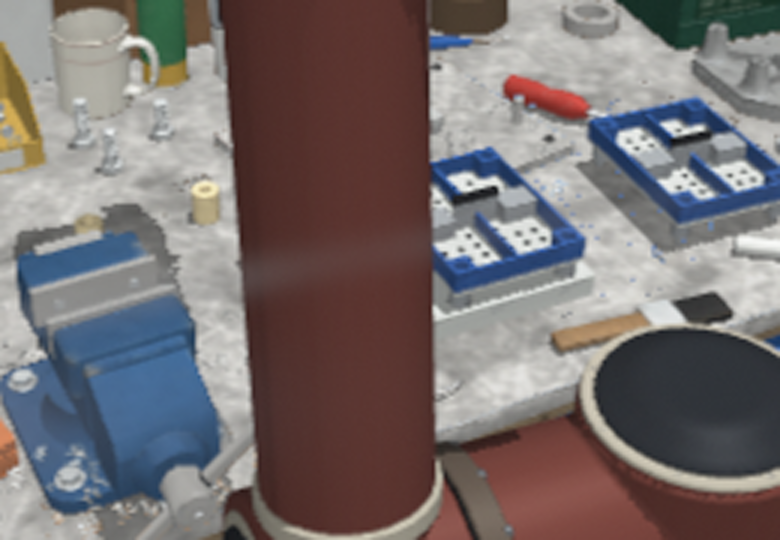

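```bash
python3 -c "
from h import *
i=cv2.imread('pics/top0.png'); crop('top','t10.png',180,120,240,150,12,i)
S=[(508,222),(650,222),(505,420),(650,422)]
L=[(-.074,-.054),(-.074,.054),(.074,-.054),(.074,.054)]
print(fit2d(L,[px2w('top',150+u/4,110+v/4,.063) for u,v in S]))
i=cv2.imread('pics/s9.png')
crop('scene','s10.png',150,200,210,240,12)
"
```

```text
(array([ 0.5114218, -0.1898627]), np.float64(3.098012838745247), array([[-1.29325090e-03, -1.75963496e-03],
       [-5.03593583e-05,  1.44262175e-03],
       [ 6.62470986e-04, -9.01896052e-04],
       [ 6.81139275e-04,  1.21890926e-03]]))
```

View pics/t10.png

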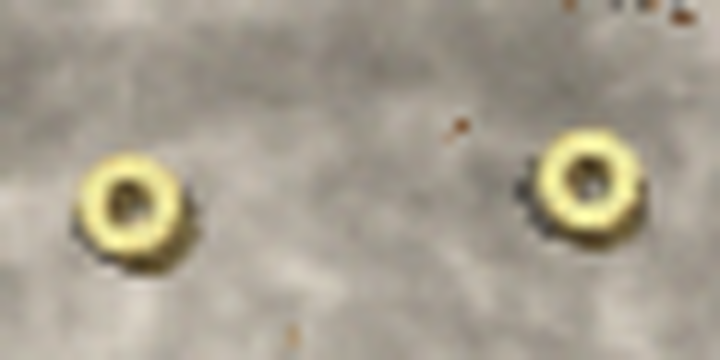

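View pics/s10.png

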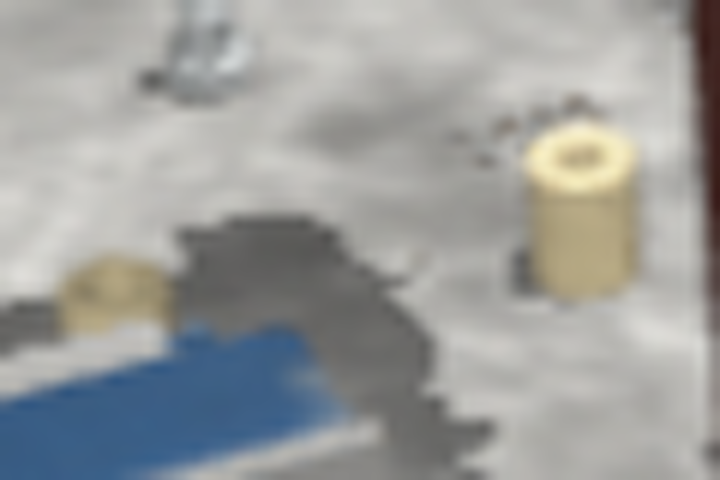

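```bash
python3 -c "
from h import *
f=lambda c,s,o:(c+.5)/s-.5+o
for u,v in((588,180),(131,205)): print(px2w('top',f(u,12,180),f(v,12,120),.034))
for u,v in((581,157),(116,287)): print(px2w('scene',f(u,12,150),f(v,12,200),.034))
report(.6895,.0025,.12,0)
"
```

```text
[0.69003346 0.00242368 0.034     ]
[0.68762146 0.11907434 0.034     ]
[0.69198692 0.00224697 0.034     ]
[0.68943052 0.1190754  0.034     ]
t8.7 p [ 0.6534 -0.0021  0.3075] jaw deg -2.55 app [ 1.e-03 -1.e-04 -1.e+00] w 60.0 F [ 1.3 -0.6 -0.7] j6 -0.07
x mm 36.1 units 0.903
y mm 4.6 units 0.115
z mm -187.5 units -4.688
yaw deg 2.55 units 0.638
tilt fix units [0.002 0.014 0.   ]
```

{"fn": "carry_out", "kwargs": {"rows": [[[0,0,0,0.6,0.11,-0.8,60],[0,0,0,0.34,0,-0.9,60],[0,0,0,0,0,-0.9,55],[0,0,0,0,0,-0.9,55],[0,0,0,0,0,-0.7,55]]]}}

```text
time: 9.15
tool_pos: [0.6891, -0.0005, 0.1368]
tool_rot: [-0.707, 0.707, -0.018, 0.016]
contact_force: [-0.3, 0.2, -0.2]
gripper_width: 0.645
```

```bash
python3 -c "
from h import *
report(.691,.0024,.086,-.046)
crop('scene','s11.png',140,150,260,240,6)
"
```

```text
t9.2 p [ 6.891e-01 -5.000e-04  1.368e-01] jaw deg -2.78 app [-1.9e-03 -1.0e-04 -1.0e+00] w 55.1 F [-0.3  0.2 -0.2] j6 -0.06
x mm 1.9 units 0.048
y mm 2.9 units 0.073
z mm -50.8 units -1.270
yaw deg 0.15 units 0.037
tilt fix units [ 0.001 -0.027  0.   ]
```

View pics/s11.png

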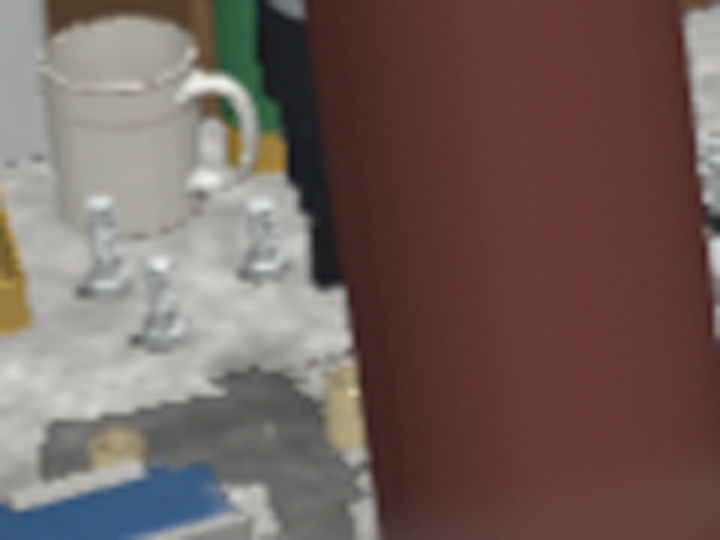

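{"fn": "carry_out", "kwargs": {"rows": [[[0,0,0.03,0.04,0.07,-0.5,50],[0,0,0,0,0,-0.5,50],[0,0,0,0,0,-0.25,50],[0,0,0,0,0,0,50],[0,0,0,0,0,0,30]]]}}

```text
time: 9.7
tool_pos: [0.6925, 0.0033, 0.0901]
tool_rot: [-0.707, 0.707, -0.015, 0.017]
contact_force: [-0.6, -0.4, -0.2]
gripper_width: 0.431
```

{"fn": "carry_out", "kwargs": {"rows": [[[0,0,0,0,0,0,10],[0,0,0,0,0,0,0],[0,0,0,0,0,0,0],[0,0,0,0,0,0,0]]]}}

```text
time: 10.1
tool_pos: [0.6931, 0.0034, 0.0909]
tool_rot: [-0.707, 0.707, -0.015, 0.017]
contact_force: [-0.2, -0.5, 4.9]
gripper_width: 0.272
```

```bash
python3 -c "
from h import *
report(.691,.0024,.086,-.046)
"
```

```text
t10.1 p [0.6931 0.0034 0.0909] jaw deg -2.58 app [ 3.5e-03 -5.0e-04 -1.0e+00] w 23.2 F [-0.2 -0.5  4.9] j6 -0.06
x mm -2.1 units -0.052
y mm -1.0 units -0.025
z mm -4.9 units -0.123
yaw deg -0.05 units -0.013
tilt fix units [0.007 0.05  0.   ]
```

{"fn": "carry_out", "kwargs": {"rows": [[[0,0,0,0,0,0.5,0],[0,0,0,0,0,0.8,0],[0,0,0,0,0,0.9,0],[0,0,0,0,0,0.9,0],[0,0,0,0,-0.3,0.7,0]]]}}

```text
time: 10.6
tool_pos: [0.6919, -0.0073, 0.2429]
tool_rot: [0.707, -0.707, 0.015, -0.016]
contact_force: [0.6, -0.3, -0.7]
gripper_width: 0.269
```

{"fn": "carry_out", "kwargs": {"rows": [[[0,0,0,-0.4,-0.8,0,0],[0,0,0,-0.4,-0.8,0,0],[0,0,0,-0.4,-0.8,0,0],[0,0,0,-0.5,-0.8,0,0],[0,0,0,-0.5,-0.8,0,0]]]}}

```text
time: 11.1
tool_pos: [0.6026, -0.1693, 0.2401]
tool_rot: [0.707, -0.707, 0.016, -0.016]
contact_force: [0.1, -0.2, -1.5]
gripper_width: 0.272
```

{"fn": "carry_out", "kwargs": {"rows": [[[0,0,0,-0.6,-0.7,0,0],[0,0,0,-0.5,-0.5,0,0],[0,0,0,-0.3,-0.2,0,0],[0,0,0,0,0,0,0],[0,0,0,0,0,0,0]]]}}

```text
time: 11.6
tool_pos: [0.5481, -0.2238, 0.2406]
tool_rot: [0.707, -0.707, 0.016, -0.016]
contact_force: [0.0, -0.1, -0.5]
gripper_width: 0.269
```

```bash
python3 -c "
from h import *
report(.549,-.221,.135,-.046)
crop('top','t12.png',210,100,340,230,4)
"
```

```text
t11.6 p [ 0.5481 -0.2238  0.2406] jaw deg -2.58 app [ 5.e-04  6.e-04 -1.e+00] w 23.0 F [ 0.  -0.1 -0.5] j6 -0.47
x mm 0.9 units 0.024
y mm 2.8 units 0.071
z mm -105.6 units -2.641
yaw deg -0.06 units -0.015
tilt fix units [-0.009  0.006  0.   ]
```

View pics/t12.png

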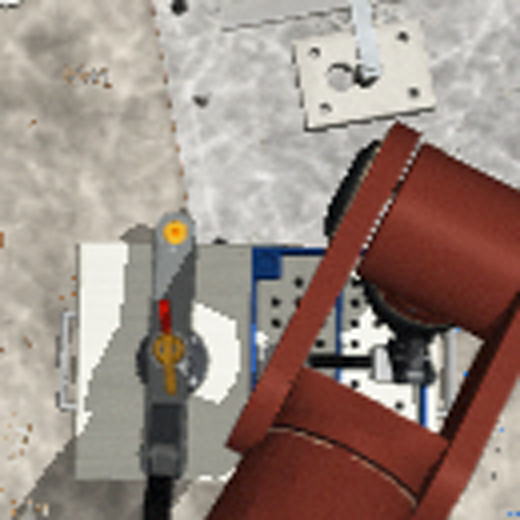

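{"fn": "carry_out", "kwargs": {"rows": [[[0,0,0,0.02,0.06,-0.6,0],[0,0,0,0,0,-0.7,0],[0,0,0,0,0,-0.7,0],[0,0,0,0,0,-0.4,0],[0,0,0,0,0,0,0]]]}}

```text
time: 12.15
tool_pos: [0.5476, -0.2204, 0.1415]
tool_rot: [0.708, -0.706, 0.017, -0.014]
contact_force: [-0.9, -0.2, -1.0]
gripper_width: 0.27
```

{"fn": "carry_out", "kwargs": {"rows": [[[0,0,0,0,0,-0.1,0],[0,0,0,0,0,-0.1,0],[0,0,0,0,0,-0.05,0],[0,0,0,0,0,0,0]]]}}

```text
time: 12.55
tool_pos: [0.5489, -0.2222, 0.1352]
tool_rot: [-0.707, 0.707, -0.016, 0.016]
contact_force: [-0.4, -0.2, -1.3]
gripper_width: 0.272
```

```bash
python3 -c "
from h import *
report(.549,-.221,.134,-.046)
"
```

```text
t12.6 p [ 0.5489 -0.2222  0.1352] jaw deg -2.59 app [ 8.e-04 -4.e-04 -1.e+00] w 23.3 F [-0.4 -0.2 -1.3] j6 -0.47
x mm 0.1 units 0.004
y mm 1.2 units 0.030
z mm -1.2 units -0.031
yaw deg -0.04 units -0.011
tilt fix units [0.005 0.011 0.   ]
```

{"fn": "carry_out", "kwargs": {"rows": [[[0,0,0,0,0,-0.04,0],[0,0,0,0,0,0,0],[0,0,0,0,0,0,30],[0,0,0,0,0,0,38],[0,0,0,0,0,0,38]]]}}

```text
time: 13.05
tool_pos: [0.549, -0.2222, 0.1334]
tool_rot: [-0.707, 0.707, -0.015, 0.016]
contact_force: [1.7, -0.5, -1.3]
gripper_width: 0.44
```

{"fn": "carry_out", "kwargs": {"rows": [[[0,0,0,0,0,0.4,40],[0,0,0,0,0,0.8,50],[0,0,0,0,0,0.9,60],[0,0,0,0,0,0.9,60],[0,0,0,0.5,0.5,0.5,60]]]}}

```text
time: 13.55
tool_pos: [0.5684, -0.2038, 0.2781]
tool_rot: [-0.706, 0.708, -0.016, 0.018]
contact_force: [1.3, -1.0, 0.8]
gripper_width: 0.703
```

{"fn": "carry_out", "kwargs": {"rows": [[[0,0,0,0.7,0.9,0.3,60],[0,0,0,0.7,0.9,0,60],[0,0,0,0.7,0.9,0,60],[0,0,0,0.6,0.9,0,60],[0,0,0,0.3,0.9,0,60]]]}}

```text
time: 14.05
tool_pos: [0.6897, -0.0204, 0.2859]
tool_rot: [-0.707, 0.707, -0.016, 0.016]
contact_force: [-0.4, -1.2, 0.1]
gripper_width: 0.701
```

```bash
python3 -c "
from h import *
report(.6885,.119,.12,-.046)
i=crop('top','t13.png',150,110,350,260,4)
crop('scene','s13.png',130,150,390,330,3)
"
```

```text
t14.1 p [ 0.6897 -0.0204  0.2859] jaw deg -2.57 app [ 1.e-04 -2.e-04 -1.e+00] w 59.9 F [-0.4 -1.2  0.1] j6 -0.09
x mm -1.2 units -0.029
y mm 139.4 units 3.486
z mm -165.9 units -4.146
yaw deg -0.06 units -0.016
tilt fix units [0.003 0.002 0.   ]
```

View pics/t13.png

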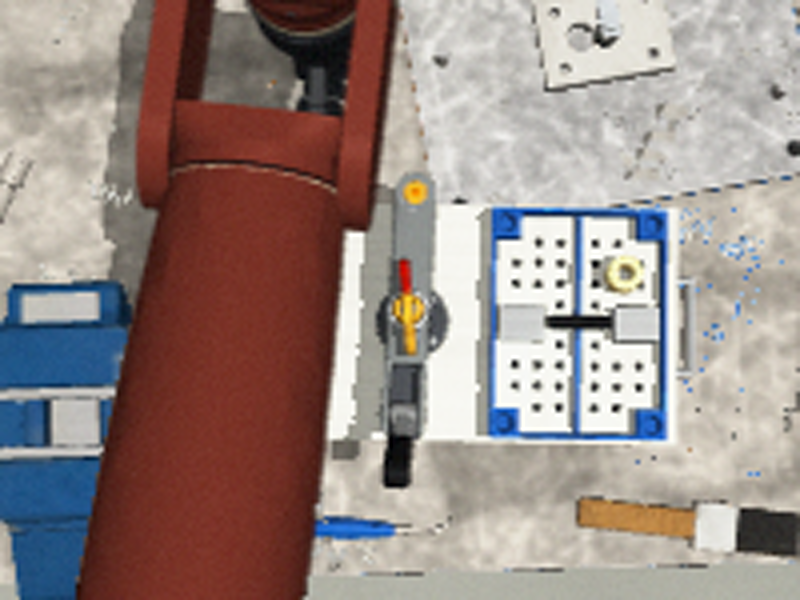

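View pics/s13.png

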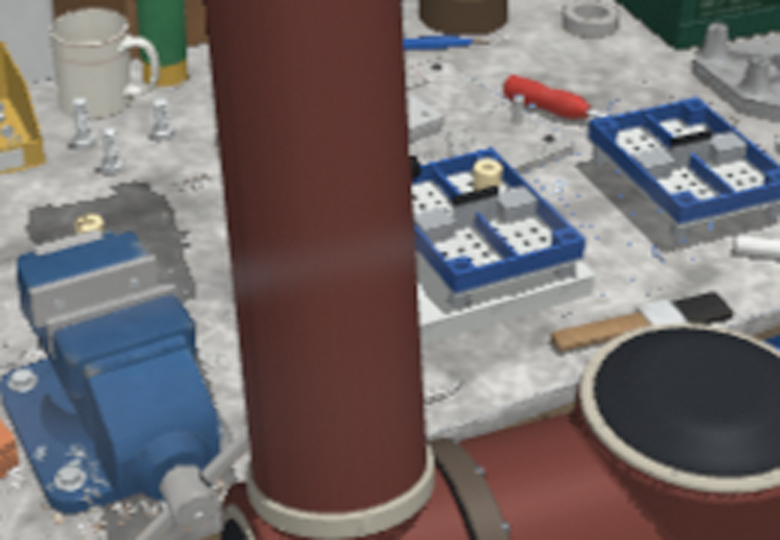

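{"fn": "carry_out", "kwargs": {"rows": [[[0,0,0,0,0.9,0,60],[0,0,0,0,0.9,0,60],[0,0,0,0,0.9,-0.4,60],[0,0,0,0,0.78,-0.7,60],[0,0,0,0,0,-0.8,55]]]}}

```text
time: 14.65
tool_pos: [0.6888, 0.1202, 0.2107]
tool_rot: [0.707, -0.707, 0.014, -0.016]
contact_force: [-0.8, -0.3, 0.7]
gripper_width: 0.643
```

{"fn": "carry_out", "kwargs": {"rows": [[[0,0,0,0,0,-0.8,55],[0,0,0,0,0,-0.7,55],[0,0,0,0,0,-0.3,55],[0,0,0,0,0,0,55],[0,0,0,0,0,0,55]]]}}

```text
time: 15.15
tool_pos: [0.6894, 0.1167, 0.1388]
tool_rot: [0.707, -0.707, 0.015, -0.017]
contact_force: [-0.4, 0.0, 0.7]
gripper_width: 0.641
```

```bash
python3 -c "
from h import *
report(.6885,.119,.089,-.046)
crop('scene','s14.png',110,180,210,260,7)
"
```

```text
t15.2 p [0.6894 0.1167 0.1388] jaw deg -2.61 app [ 0.0019 -0.     -1.    ] w 54.7 F [-0.4  0.   0.7] j6 0.11
x mm -0.9 units -0.021
y mm 2.3 units 0.057
z mm -49.8 units -1.245
yaw deg -0.02 units -0.006
tilt fix units [0.    0.027 0.   ]
```

View pics/s14.png

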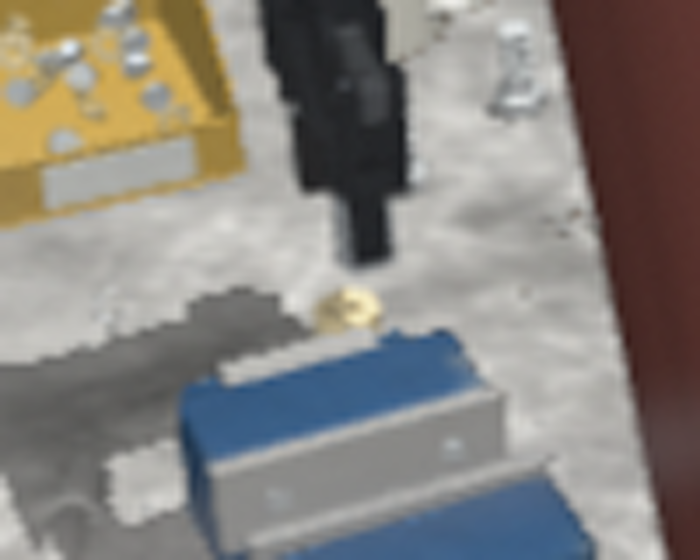

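{"fn": "carry_out", "kwargs": {"rows": [[[0,0,0,0,0.05,-0.5,55],[0,0,0,0,0,-0.5,50],[0,0,0,0,0,-0.25,50],[0,0,0,0,0,0,50],[0,0,0,0,0,0,30]]]}}

```text
time: 15.7
tool_pos: [0.6894, 0.1192, 0.0886]
tool_rot: [0.707, -0.707, 0.015, -0.017]
contact_force: [0.3, -0.9, -0.2]
gripper_width: 0.43
```

{"fn": "carry_out", "kwargs": {"rows": [[[0,0,0,0,0,0,10],[0,0,0,0,0,0,0],[0,0,0,0,0,0,0],[0,0,0,0,0,0,0]]]}}

```text
time: 16.1
tool_pos: [0.6898, 0.1193, 0.0893]
tool_rot: [0.707, -0.707, 0.015, -0.017]
contact_force: [-0.4, 0.1, 6.8]
gripper_width: 0.273
```

```bash
python3 -c "
from h import *
report(.6885,.119,.089,-.046)
crop('scene','s15.png',110,180,210,260,7)
"
```

```text
t16.1 p [0.6898 0.1193 0.0893] jaw deg -2.58 app [ 3.3e-03  2.0e-04 -1.0e+00] w 23.3 F [-0.4  0.1  6.8] j6 0.11
x mm -1.3 units -0.034
y mm -0.3 units -0.006
z mm -0.3 units -0.007
yaw deg -0.05 units -0.013
tilt fix units [-0.003  0.048  0.   ]
```

View pics/s15.png

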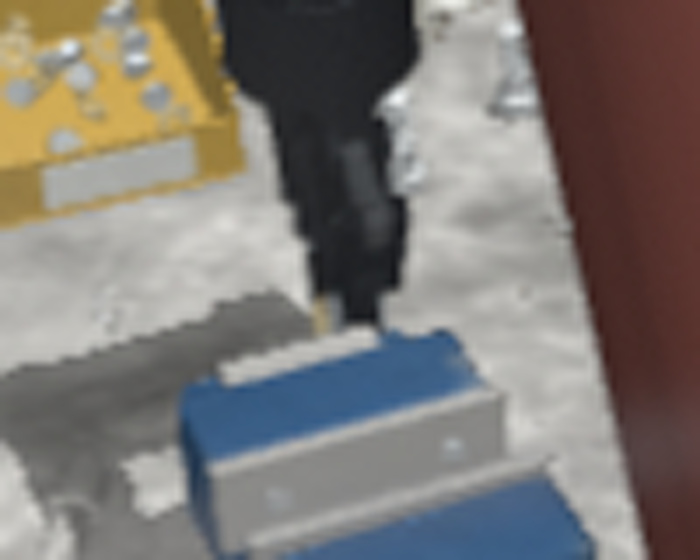

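{"fn": "carry_out", "kwargs": {"rows": [[[0,0,0,0,0,0.5,0],[0,0,0,0,0,0.8,0],[0,0,0,0,-0.3,0.9,0],[0,0,0,0,-0.6,0.9,0],[0,0,0,0,-0.8,0.8,0]]]}}

```text
time: 16.65
tool_pos: [0.6883, 0.0516, 0.2446]
tool_rot: [0.707, -0.707, 0.015, -0.015]
contact_force: [-0.5, 0.1, -1.8]
gripper_width: 0.273
```

{"fn": "carry_out", "kwargs": {"rows": [[[0,0,0,0,-0.8,0,0],[0,0,0,-0.2,-0.8,0,0],[0,0,0,-0.4,-0.8,0,0],[0,0,0,-0.4,-0.8,0,0],[0,0,0,-0.5,-0.8,0,0]]]}}

```text
time: 17.15
tool_pos: [0.6277, -0.1099, 0.2425]
tool_rot: [0.707, -0.707, 0.016, -0.016]
contact_force: [0.5, -0.5, -1.5]
gripper_width: 0.277
```

{"fn": "carry_out", "kwargs": {"rows": [[[0,0,0,-0.5,-0.8,0,0],[0,0,0,-0.6,-0.8,0,0],[0,0,0,-0.8,-0.5,0,0],[0,0,0,-0.8,-0.3,0,0],[0,0,0,-0.8,-0.2,0,0]]]}}

```text
time: 17.65
tool_pos: [0.487, -0.2136, 0.2426]
tool_rot: [0.707, -0.707, 0.017, -0.016]
contact_force: [0.3, -0.8, -0.2]
gripper_width: 0.275
```

{"fn": "carry_out", "kwargs": {"rows": [[[0,0,0,-0.4,0,0,0],[0,0,0,0,0,0,0],[0,0,0,0,0,0,0]]]}}

```text
time: 17.95
tool_pos: [0.4727, -0.2128, 0.2431]
tool_rot: [-0.707, 0.707, -0.016, 0.016]
contact_force: [0.0, 0.5, -1.6]
gripper_width: 0.273
```

```bash
python3 -c "
from h import *
report(.4733,-.2177,.1335,-.046)
"
```

```text
t17.9 p [ 0.4727 -0.2128  0.2431] jaw deg -2.60 app [ 6.e-04 -0.e+00 -1.e+00] w 23.3 F [ 0.   0.5 -1.6] j6 -0.52
x mm 0.6 units 0.016
y mm -4.9 units -0.123
z mm -109.6 units -2.739
yaw deg -0.03 units -0.008
tilt fix units [0.001 0.008 0.   ]
```

{"fn": "carry_out", "kwargs": {"rows": [[[0,0,0,0.02,-0.12,-0.6,0],[0,0,0,0,0,-0.7,0],[0,0,0,0,0,-0.7,0],[0,0,0,0,0,-0.4,0],[0,0,0,0,0,0,0]]]}}

```text
time: 18.45
tool_pos: [0.4726, -0.2163, 0.1438]
tool_rot: [0.708, -0.706, 0.017, -0.014]
contact_force: [0.3, 0.6, -1.1]
gripper_width: 0.276
```

{"fn": "carry_out", "kwargs": {"rows": [[[0,0,0,0,0,-0.1,0],[0,0,0,0,0,-0.1,0],[0,0,0,0,0,-0.1,0],[0,0,0,0,0,-0.04,0],[0,0,0,0,0,0,0]]]}}

```text
time: 18.95
tool_pos: [0.4734, -0.2177, 0.1336]
tool_rot: [-0.707, 0.707, -0.016, 0.016]
contact_force: [-0.0, 0.0, -1.7]
gripper_width: 0.279
```

```bash
python3 -c "
from h import *
report(.4733,-.2177,.1335,-.046)
"
```

```text
t18.9 p [ 0.4734 -0.2177  0.1336] jaw deg -2.59 app [ 1.e-04 -1.e-04 -1.e+00] w 23.8 F [-0.   0.  -1.7] j6 -0.53
x mm -0.1 units -0.003
y mm -0.0 units -0.001
z mm -0.1 units -0.002
yaw deg -0.05 units -0.012
tilt fix units [0.001 0.002 0.   ]
```

Release and head back toward the remaining tray.

{"fn": "carry_out", "kwargs": {"rows": [[[0,0,0,0,0,-0.03,0],[0,0,0,0,0,0,0],[0,0,0,0,0,0,30],[0,0,0,0,0,0,38],[0,0,0,0,0,0,38]]]}}

```text
time: 19.45
tool_pos: [0.4731, -0.2178, 0.1324]
tool_rot: [-0.707, 0.707, -0.016, 0.016]
contact_force: [-2.2, -0.9, 0.8]
gripper_width: 0.446
```

{"fn": "carry_out", "kwargs": {"rows": [[[0,0,0,0,0,0.4,40],[0,0,0,0,0,0.8,50],[0,0,0,0,0,0.9,60],[0,0,0,0,0,0.9,60],[0,0,0,0.3,-0.5,0.5,60]]]}}

```text
time: 19.95
tool_pos: [0.4862, -0.237, 0.2764]
tool_rot: [-0.706, 0.708, -0.014, 0.017]
contact_force: [0.3, 0.0, 0.7]
gripper_width: 0.703
```

{"fn": "carry_out", "kwargs": {"rows": [[[0,0,0,0.2,-0.9,0,60],[0,0,-0.1,0.2,-0.9,0,60],[0,0,-0.2,0.2,-0.9,0,60],[0,0,-0.2,0.1,-0.9,0,60],[0,0,-0.1,0,-0.9,0,60]]]}}

```text
time: 20.45
tool_pos: [0.514, -0.4191, 0.2724]
tool_rot: [-0.706, 0.706, -0.03, 0.031]
contact_force: [0.6, -0.5, -0.6]
gripper_width: 0.704
```

```bash
python3 -c "
from h import *
report(.517,-.444,.123,3.0524)
i=crop('top','t16.png',150,110,350,260,4)
crop('scene','s16.png',130,150,390,330,3)
"
```

```text
t20.4 p [ 0.514  -0.4191  0.2724] jaw deg -4.98 app [ 1.2e-03 -1.0e-04 -1.0e+00] w 60.1 F [ 0.6 -0.5 -0.6] j6 -0.71
x mm 3.0 units 0.074
y mm -24.9 units -0.624
z mm -149.4 units -3.735
yaw deg -0.13 units -0.032
tilt fix units [0.002 0.018 0.   ]
```

View pics/t16.png

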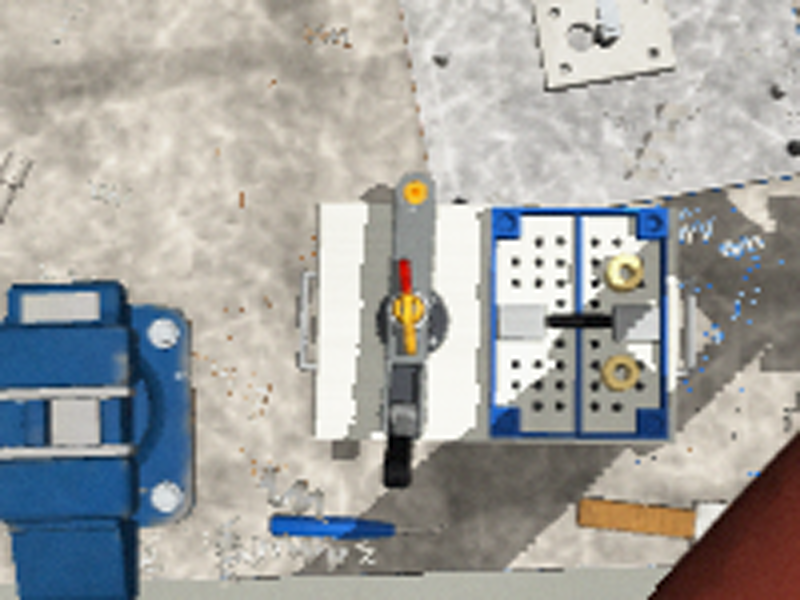

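View pics/s16.png

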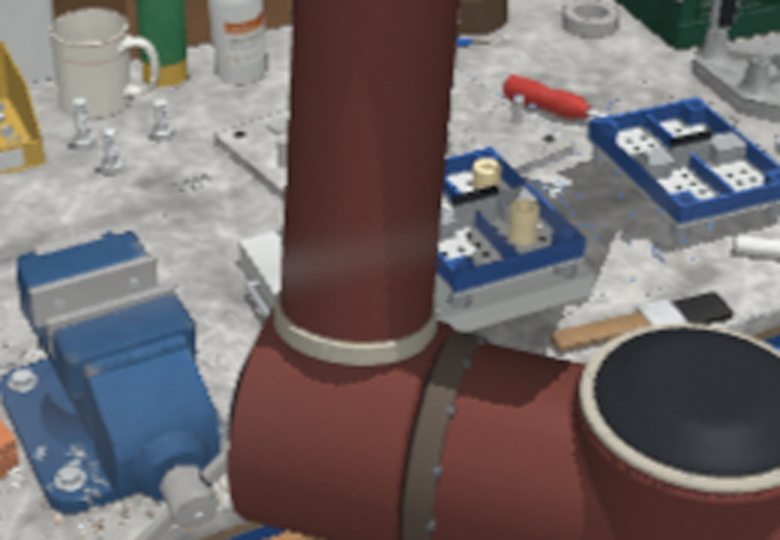

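```bash
python3 -c "
from h import *
i=cv2.imread('pics/top9.png'); crop('top','t17.png',340,130,440,230,6,i)
"
```

```text
(no output)
```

View pics/t17.png

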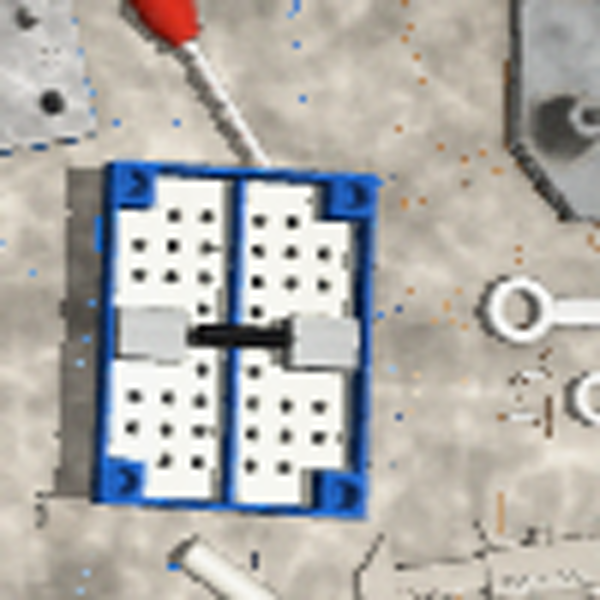

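```bash
python3 -c "
from h import *
f=lambda c,s,o:(c+.5)/s-.5+o
L=[(-.074,-.054),(-.074,.054),(.074,-.054),(.074,.054)]
print(fit2d(L,[px2w('top',f(u,6,340),f(v,6,130),.052) for u,v in ((136,186),(353,196),(124,481),(344,492))]))
L=[(-.085,-.065),(-.085,.065),(.085,-.065),(.085,.065)]
print(fit2d(L,[px2w('top',f(u,6,340),f(v,6,130),.052) for u,v in ((108,163),(379,176),(95,501),(366,517))]))
# same for tray2 originally
L=[(-.074,-.054),(-.074,.054),(.074,-.054),(.074,.054)]
print(fit2d(L,[px2w('top',f(u,6,340),f(v,6,130),.093) for u,v in ((157,172),(382,180),(145,475),(372,490))]))
report(.517,-.444,.125,3.0524)
"
```

```text
(array([ 0.51703934, -0.4414593 ]), np.float64(3.054200098587951), array([[-0.00132946, -0.00077852],
       [-0.00043907,  0.00039366],
       [ 0.00050464, -0.00019233],
       [ 0.00126389,  0.0005772 ]]))
(array([ 0.51694728, -0.44032303]), np.float64(3.050792787745909), array([[-0.00139701,  0.0016017 ],
       [-0.00056229, -0.0019156 ],
       [ 0.00100257,  0.0011367 ],
       [ 0.00095673, -0.0008228 ]]))
(array([ 0.51826666, -0.44282603]), np.float64(3.0524249596353403), array([[-1.54148149e-03, -4.67569657e-04],
       [ 6.24689205e-04,  9.12898239e-05],
       [ 8.49253628e-04, -2.51205161e-04],
       [ 6.75386581e-05,  6.27484995e-04]]))
t20.6 p [ 0.513  -0.4214  0.2722] jaw deg -5.20 app [ 6.0e-04 -1.4e-03 -1.0e+00] w 60.0 F [-0.1  0.4  0.2] j6 -0.71
x mm 4.0 units 0.099
y mm -22.6 units -0.566
z mm -147.2 units -3.679
yaw deg 0.09 units 0.022
tilt fix units [0.021 0.009 0.   ]
```

{"fn": "carry_out", "kwargs": {"rows": [[[0,0,0,0.08,-0.25,-0.4,50],[0,0,0,0,-0.25,-0.8,40],[0,0,0,0,0,-0.9,40],[0,0,0,0,0,-0.9,30],[0,0,0,0,0,-0.5,30]]]}}

```text
time: 21.05
tool_pos: [0.5156, -0.4357, 0.1284]
tool_rot: [0.708, -0.705, 0.032, -0.03]
contact_force: [0.6, -0.1, -0.8]
gripper_width: 0.354
```

{"fn": "carry_out", "kwargs": {"rows": [[[0,0,0,0,0,0,30],[0,0,0,0,0,0,30],[0,0,0,0,0,0,30]]]}}

```text
time: 21.35
tool_pos: [0.5177, -0.4383, 0.1349]
tool_rot: [-0.706, 0.707, -0.03, 0.032]
contact_force: [-0.3, -0.4, 0.6]
gripper_width: 0.348
```

```bash
python3 -c "
from h import *
report(.517,-.4415,.125,3.0524)
crop('scene','s18.png',310,160,400,240,7)
"
```

```text
t21.4 p [ 0.5177 -0.4383  0.1349] jaw deg -4.97 app [ 0.0029 -0.0027 -1.    ] w 29.7 F [-0.3 -0.4  0.6] j6 -0.73
x mm -0.7 units -0.017
y mm -3.2 units -0.080
z mm -9.9 units -0.247
yaw deg -0.14 units -0.036
tilt fix units [0.039 0.042 0.   ]
```

View pics/s18.png

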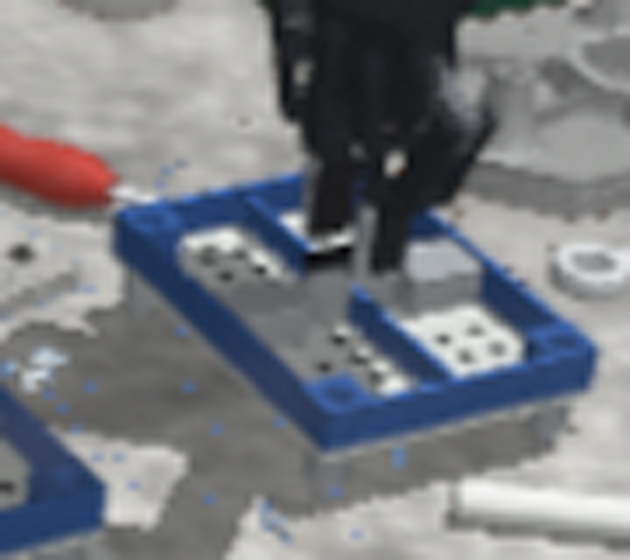

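{"fn": "carry_out", "kwargs": {"rows": [[[0,0,0,0,-0.06,-0.1,25],[0,0,0,0,0,-0.11,25],[0,0,0,0,0,0,20],[0,0,0,0,0,0,20],[0,0,0,0,0,0,20]]]}}

```text
time: 21.9
tool_pos: [0.5166, -0.44, 0.1239]
tool_rot: [0.706, -0.706, 0.031, -0.031]
contact_force: [-0.9, -0.7, 0.2]
gripper_width: 0.233
```

```bash
python3 -c "
from h import *
report(.517,-.4415,.125,3.0524)
"
```

```text
t21.9 p [ 0.5166 -0.44    0.1239] jaw deg -4.99 app [-0.e+00  1.e-04 -1.e+00] w 19.9 F [-0.9 -0.7  0.2] j6 -0.73
x mm 0.4 units 0.010
y mm -1.5 units -0.037
z mm 1.1 units 0.029
yaw deg -0.12 units -0.031
tilt fix units [-0.001 -0.001  0.   ]
```

{"fn": "carry_out", "kwargs": {"rows": [[[0,0,0,0,-0.03,0.04,15],[0,0,0,0,0,0,5],[0,0,0,0,0,0,0],[0,0,0,0,0,0,0],[0,0,0,0,0,0,0]]]}}

```text
time: 22.4
tool_pos: [0.5166, -0.4415, 0.126]
tool_rot: [-0.706, 0.707, -0.031, 0.031]
contact_force: [-1.7, 0.3, 3.0]
gripper_width: 0.076
```

{"fn": "carry_out", "kwargs": {"rows": [[[0,0,0,0,0,0.4,0],[0,0,0,0,0,0.6,0],[0,0,0,0,0,0.6,0],[0,0,0,0,0,0.6,0],[0,0,0,0,0,0.6,0]]]}}

```text
time: 22.9
tool_pos: [0.5163, -0.4405, 0.2378]
tool_rot: [0.707, -0.706, 0.031, -0.03]
contact_force: [0.3, 0.1, -5.1]
gripper_width: 0.073
```

```bash
python3 -c "
from h import *
report(.513,-.1915,.24,3.095)
"
```

```text
t22.9 p [ 0.5163 -0.4405  0.2378] jaw deg -4.97 app [-8.0e-04  1.7e-03 -1.0e+00] w 6.2 F [ 0.3  0.1 -5.1] j6 -0.73
x mm -3.3 units -0.083
y mm 249.0 units 6.225
z mm 2.2 units 0.054
yaw deg 2.30 units 0.576
tilt fix units [-0.024 -0.012  0.   ]
```

{"fn": "carry_out", "kwargs": {"rows": [[[0,0,0.1,-0.02,0.5,0,0],[0,0,0.1,-0.02,0.7,0,0],[0,0,0.1,-0.02,0.7,0,0],[0,0,0.1,-0.02,0.7,0,0],[0,0,0.1,0,0.7,0,0]]]}}

```text
time: 23.4
tool_pos: [0.5128, -0.3076, 0.2369]
tool_rot: [0.707, -0.706, 0.019, -0.018]
contact_force: [0.5, -0.0, -3.4]
gripper_width: 0.075
```

{"fn": "carry_out", "kwargs": {"rows": [[[0,0,0.07,0,0.7,0,0],[0,0,0,0,0.7,0,0],[0,0,0,0,0.7,0,0],[0,0,0,0,0.5,0,0],[0,0,0,0,0.2,0,0]]]}}

```text
time: 23.9
tool_pos: [0.5129, -0.1951, 0.237]
tool_rot: [0.707, -0.706, 0.016, -0.016]
contact_force: [-0.6, -0.9, -3.6]
gripper_width: 0.072
```

{"fn": "carry_out", "kwargs": {"rows": [[[0,0,0,0,0,-0.3,0],[0,0,0,0,0,-0.3,0],[0,0,0,0,0,0,0],[0,0,0,0,0,0,0],[0,0,0,0,0,0,0]]]}}

```text
time: 24.4
tool_pos: [0.5135, -0.1979, 0.2135]
tool_rot: [-0.707, 0.707, -0.017, 0.017]
contact_force: [-0.7, -0.6, -3.8]
gripper_width: 0.077
```

```bash
python3 -c "
from h import *
report(.513,-.1915,.190,3.095)
crop('scene','s19.png',240,150,360,250,6)
crop('top','t19.png',210,130,340,230,6)
"
```

```text
t24.4 p [ 0.5135 -0.1979  0.2135] jaw deg -2.76 app [ 1.e-04 -1.e-04 -1.e+00] w 6.6 F [-0.7 -0.6 -3.8] j6 -0.45
x mm -0.5 units -0.012
y mm 6.4 units 0.161
z mm -23.5 units -0.589
yaw deg 0.09 units 0.022
tilt fix units [0.002 0.001 0.   ]
```

View pics/s19.png

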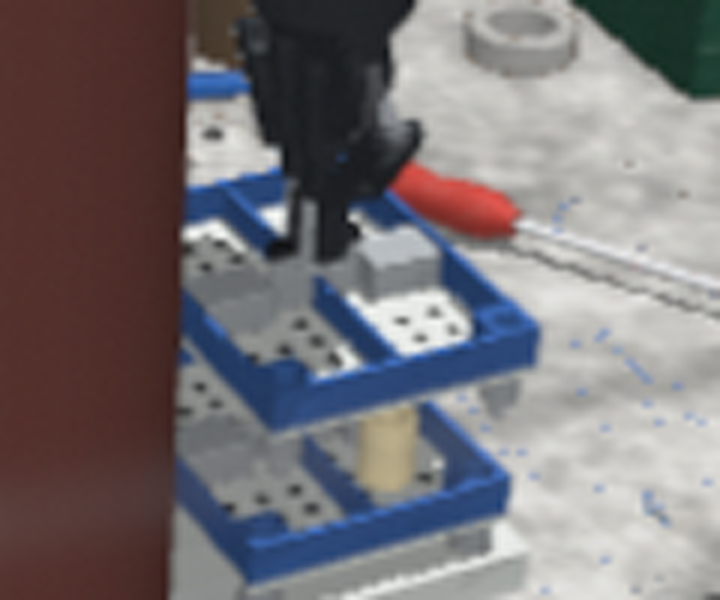

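View pics/t19.png

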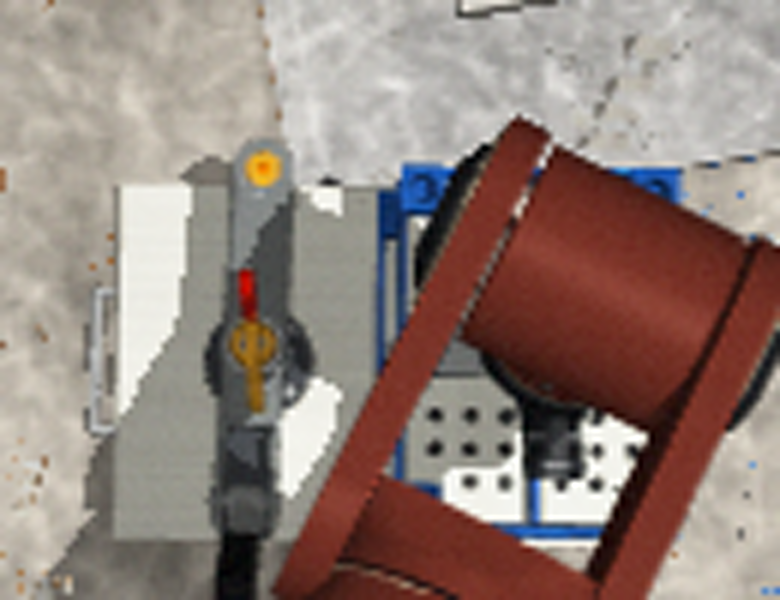

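```bash
python3 -c "
from h import *
f=lambda c,s,o:(c+.5)/s-.5+o
g=lambda L,P,z:print(fit2d(L,[px2w('top',f(u,6,210),f(v,6,130),z) for u,v in P]))
g([(-.085,-.065),(-.085,.065)],((402,165),(684,168)),.1405)
g([(-.074,-.054),(-.074,.054)],((426,188),(659,186)),.1405)
"
```

```text
(array([ 0.51255878, -0.19947276]), np.float64(3.097350858306442), array([[ 1.54315709e-05,  3.48573137e-04],
       [-1.54315709e-05, -3.48573137e-04]]))
(array([ 0.51390915, -0.20082706]), np.float64(3.1169614421721312), array([[-9.40491854e-07, -3.81752092e-05],
       [ 9.40491854e-07,  3.81752092e-05]]))
```

{"fn": "carry_out", "kwargs": {"rows": [[[0,0,0,-0.01,0.1,-0.1,0],[0,0,0,0,0.09,-0.1,0],[0,0,0,0,0,-0.1,0],[0,0,0,0,0,-0.1,0],[0,0,0,0,0,0,0]]]}}

```text
time: 25.0
tool_pos: [0.5125, -0.1893, 0.1964]
tool_rot: [0.707, -0.707, 0.017, -0.016]
contact_force: [0.4, 0.6, -3.7]
gripper_width: 0.071
```

{"fn": "carry_out", "kwargs": {"rows": [[[0,0,0,0,0,-0.05,0],[0,0,0,0,0,0,0],[0,0,0,0,0,0,0]]]}}

```text
time: 25.3
tool_pos: [0.5131, -0.1897, 0.1956]
tool_rot: [-0.707, 0.707, -0.017, 0.017]
contact_force: [-0.2, -0.6, -3.4]
gripper_width: 0.074
```

```bash
python3 -c "
from h import *
report(.513,-.1905,.190,3.095)
crop('scene','s20.png',240,150,360,250,6)
"
```

```text
t25.3 p [ 0.5131 -0.1897  0.1956] jaw deg -2.71 app [ 1.e-04 -1.e-04 -1.e+00] w 6.3 F [-0.2 -0.6 -3.4] j6 -0.44
x mm -0.1 units -0.001
y mm -0.8 units -0.020
z mm -5.6 units -0.140
yaw deg 0.04 units 0.010
tilt fix units [0.001 0.002 0.   ]
```

View pics/s20.png

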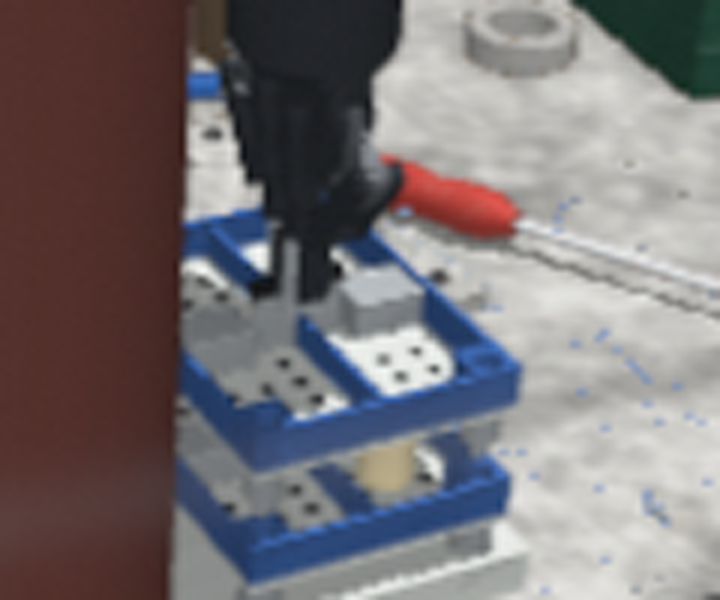

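{"fn": "carry_out", "kwargs": {"rows": [[[0,0,0,0,-0.02,-0.1,0],[0,0,0,0,0,-0.1,0],[0,0,0,0,0,-0.1,0],[0,0,0,0,0,0,0],[0,0,0,0,0,0,0]]]}}

```text
time: 25.85
tool_pos: [0.5129, -0.1903, 0.1831]
tool_rot: [0.707, -0.707, 0.017, -0.016]
contact_force: [0.3, -0.3, -3.8]
gripper_width: 0.077
```

```bash
python3 -c "
from h import *
report(.513,-.1905,.177,3.095)
"
```

```text
t25.9 p [ 0.5129 -0.1903  0.1831] jaw deg -2.70 app [-6.e-04  3.e-04 -1.e+00] w 6.6 F [ 0.3 -0.3 -3.8] j6 -0.44
x mm 0.1 units 0.004
y mm -0.2 units -0.004
z mm -6.1 units -0.154
yaw deg 0.03 units 0.009
tilt fix units [-0.005 -0.008  0.   ]
```

Pins are ~5 mm into the sockets with no contact force; continue down and release.

{"fn": "carry_out", "kwargs": {"rows": [[[0,0,0,0,0,-0.1,0],[0,0,0,0,0,-0.08,0],[0,0,0,0,0,0,0],[0,0,0,0,0,0,0]]]}}

```text
time: 26.25
tool_pos: [0.5135, -0.1906, 0.1781]
tool_rot: [-0.707, 0.707, -0.016, 0.017]
contact_force: [-3.1, 2.2, 6.0]
gripper_width: 0.074
```

```bash
python3 -c "
from h import *
report(.513,-.1905,.177,3.095)
"
```

```text
t26.2 p [ 0.5135 -0.1906  0.1781] jaw deg -2.70 app [ 9.e-04 -5.e-04 -1.e+00] w 6.3 F [-3.1  2.2  6. ] j6 -0.44
x mm -0.5 units -0.013
y mm 0.1 units 0.003
z mm -1.1 units -0.029
yaw deg 0.03 units 0.007
tilt fix units [0.007 0.012 0.   ]
```

{"fn": "carry_out", "kwargs": {"rows": [[[0,0,0,0,0,0,15],[0,0,0,0,0,0,25],[0,0,0,0,0,0.3,35],[0,0,0,0,0,0.8,30],[0,0,0,0,0,0.9,30]]]}}

```text
time: 26.75
tool_pos: [0.5124, -0.1901, 0.2565]
tool_rot: [0.707, -0.707, 0.018, -0.016]
contact_force: [0.5, -0.1, 1.1]
gripper_width: 0.356
```

{"fn": "carry_out", "kwargs": {"rows": [[[0,0,0,0.3,0.7,0.5,10],[0,0,0,0.6,0.9,0,0],[0,0,0,0.6,0.9,0,0],[0,0,0,0.8,0.9,0,0],[0,0,0,0.6,0.9,0,0]]]}}

```text
time: 27.25
tool_pos: [0.6305, -0.0169, 0.2776]
tool_rot: [-0.707, 0.707, -0.016, 0.017]
contact_force: [0.3, -0.4, 0.6]
gripper_width: 0.001
```

```bash
python3 -c "
from h import *
report(.6,0,.2,3.095)
i=crop('top','t21.png',215,130,335,230,6)
crop('scene','s21.png',200,130,360,250,5)
"
```

```text
t27.2 p [ 0.6305 -0.0169  0.2776] jaw deg -2.71 app [ 2.1e-03 -4.0e-04 -1.0e+00] w 0.1 F [ 0.3 -0.4  0.6] j6 -0.10
x mm -30.5 units -0.761
y mm 16.9 units 0.423
z mm -77.6 units -1.940
yaw deg 0.04 units 0.009
tilt fix units [0.005 0.03  0.   ]
```

View pics/t21.png

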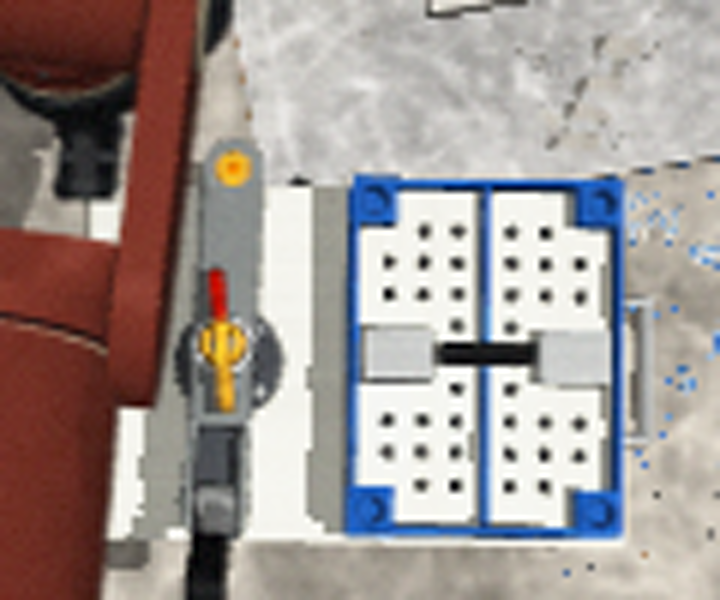

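View pics/s21.png

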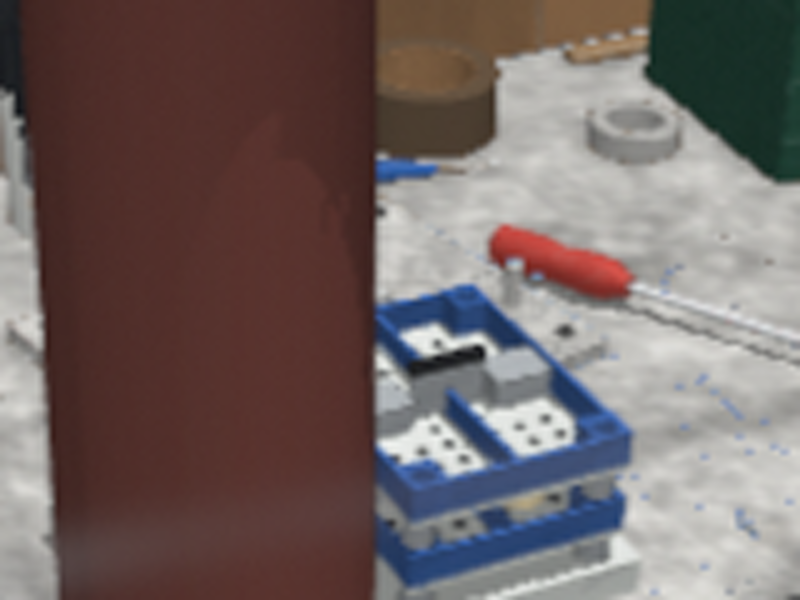

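```bash
cat > sw.py <<'E'
from h import *
f=lambda c,s,o:(c+.5)/s-.5+o
nut=px2w('top',f(222,6,215),f(342,6,130),.168); nose=px2w('top',f(234,6,215),f(168,6,130),.134)
redtip=px2w('top',f(217,6,215),f(272,6,130),.165);bt=px2w('top',f(227,6,215),f(408,6,130),.165)
yaw=3.095;c,s=np.cos(yaw),np.sin(yaw)
C=np.array([.5133,-.1916]);M=np.array([[c,-s],[s,c]])
post=C+M@[0,-.125]
print("nut",nut,"post",post,"nose",nose)
d=nose[:2]-post; print("r",np.hypot(*d),"swing", np.arctan2(*(M.T@d)[::-1])) 
l=M.T@d; print("swing est", np.arctan2(l[1],-l[0]))
w=M.T@(redtip-bt)[:2]; print("red ccw from +y deg",np.degrees(np.arctan2(-w[0],w[1])), "blade mid",(redtip+bt)/2, "len",np.hypot(*(redtip-bt)[:2]))
if __name__=="__main__":
  for th in np.linspace(0,1.571,11):
    u=M@np.array([-np.cos(th),np.sin(th)]); n=M@np.array([-np.sin(th),-np.cos(th)])
    dd=.015+.011*abs(n[1])+.0145*abs(n[0])
    print("%.2f"%th, (post+.072*u+dd*n).round(4))
E
python3 sw.py
```

```text
nut [ 0.5178679  -0.06641659  0.168     ] post [ 0.51912197 -0.06673566] nose [ 0.6020504  -0.07362879  0.134     ]
r 0.08321441688440512 swing 3.105254398363747
swing est 0.03633825522604628
red ccw from +y deg 95.15642536814063 blade mid [ 0.51909158 -0.06636682  0.165     ] len 0.06207613644887147
0.00 [ 0.5923 -0.0435]
0.16 [ 0.5954 -0.0532]
0.31 [ 0.5972 -0.0637]
0.47 [ 0.5974 -0.0748]
0.63 [ 0.5957 -0.0862]
0.79 [ 0.5921 -0.0977]
0.94 [ 0.5864 -0.1087]
1.10 [ 0.5786 -0.1189]
1.26 [ 0.5689 -0.1278]
1.41 [ 0.5575 -0.1349]
1.57 [ 0.5457 -0.1401]
```

{"fn": "carry_out", "kwargs": {"rows": [[[0,0,0,0,0.1,-0.7,0],[0,0,0,-0.3,0,-0.7,0],[0,0,0,-0.6,0,-0.7,0],[0,0,0,0,0,0,0],[0,0,0,0,0,0,0]]]}}

```text
time: 27.85
tool_pos: [0.5931, -0.0148, 0.1928]
tool_rot: [-0.707, 0.707, -0.017, 0.017]
contact_force: [0.4, -0.1, 0.6]
gripper_width: 0.0
```

```bash
python3 -c "
from h import *
report(.592,-.04,.192)
"
```

```text
t27.9 p [ 0.5931 -0.0148  0.1928] jaw deg -2.73 app [ 4.e-04 -1.e-04 -1.e+00] w 0.0 F [ 0.4 -0.1  0.6] j6 -0.10
x mm -1.1 units -0.027
y mm -25.2 units -0.631
z mm -0.8 units -0.021
tilt fix units [0.002 0.006 0.   ]
```

{"fn": "carry_out", "kwargs": {"rows": [[[0,0,0,0,-0.36,0,0],[0,0,0,0,-0.36,0,0],[0,0,0,0.07,-0.24,0,0],[0,0,0,0.04,-0.26,0,0],[0,0,0,0,-0.28,0,0]]]}}

```text
time: 28.35
tool_pos: [0.598, -0.0754, 0.1928]
tool_rot: [0.707, -0.707, 0.016, -0.017]
contact_force: [0.6, 1.8, 1.3]
gripper_width: -0.001
```

```bash
python3 -c "
from h import *
report(.5974,-.0748,.192)
"
```

```text
t28.4 p [ 0.598  -0.0754  0.1928] jaw deg -2.72 app [ 9.e-04  5.e-04 -1.e+00] w -0.1 F [0.6 1.8 1.3] j6 -0.20
x mm -0.6 units -0.015
y mm 0.6 units 0.014
z mm -0.8 units -0.021
tilt fix units [-0.007  0.013  0.   ]
```

{"fn": "carry_out", "kwargs": {"rows": [[[0,0,0,-0.05,-0.28,0,0],[0,0,0,-0.09,-0.29,0,0],[0,0,0,-0.14,-0.28,0,0],[0,0,0,-0.2,-0.26,0,0],[0,0,0,-0.24,-0.22,0,0]]]}}

```text
time: 28.85
tool_pos: [0.568, -0.1286, 0.1923]
tool_rot: [-0.707, 0.707, -0.017, 0.017]
contact_force: [1.9, 1.9, 0.7]
gripper_width: -0.001
```

```bash
python3 -c "
from h import *
report(.5457,-.1401,.192)
crop('scene','s22.png',200,130,360,250,5)
"
```

```text
t28.9 p [ 0.568  -0.1286  0.1923] jaw deg -2.72 app [ 4.e-04 -3.e-04 -1.e+00] w -0.1 F [1.9 1.9 0.7] j6 -0.30
x mm -22.3 units -0.557
y mm -11.5 units -0.288
z mm -0.3 units -0.008
tilt fix units [0.004 0.006 0.   ]
```

View pics/s22.png

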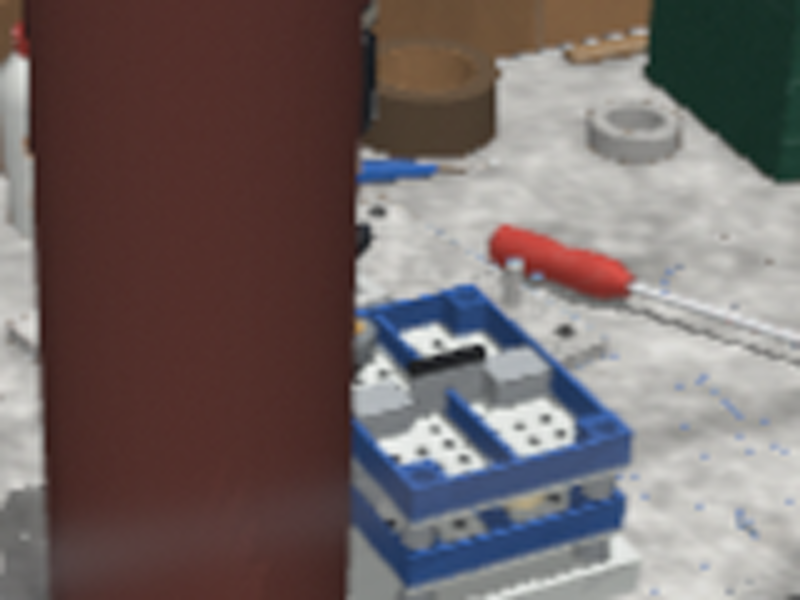

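{"fn": "carry_out", "kwargs": {"rows": [[[0,0,0,-0.25,-0.16,0,0],[0,0,0,-0.28,-0.12,0,0],[0,0,0,-0.05,0,0,0],[0,0,0,-0.05,0,0,0]]]}}

```text
time: 29.3
tool_pos: [0.5439, -0.1396, 0.1928]
tool_rot: [-0.706, 0.708, -0.015, 0.018]
contact_force: [7.5, -2.9, -3.4]
gripper_width: 0.001
```

```bash
python3 -c "
from h import *
report(.5457,-.1401,.192)
"
```

```text
t29.3 p [ 0.5439 -0.1396  0.1928] jaw deg -2.72 app [ 0.0038 -0.0022 -1.    ] w 0.1 F [ 7.5 -2.9 -3.4] j6 -0.34
x mm 1.8 units 0.045
y mm -0.5 units -0.014
z mm -0.8 units -0.019
tilt fix units [0.031 0.054 0.   ]
```

{"fn": "carry_out", "kwargs": {"rows": [[[0,0,0,0.5,0,0,0],[0,0,0,0.5,0,0.5,0],[0,0,0,0.5,0,0.8,0],[0,0,0,0.5,0.5,0.8,0],[0,0,0,0.5,0.8,0,0]]]}}

```text
time: 29.8
tool_pos: [0.646, -0.0881, 0.2828]
tool_rot: [-0.706, 0.708, -0.014, 0.021]
contact_force: [0.9, 0.8, 0.3]
gripper_width: 0.001
```

{"fn": "carry_out", "kwargs": {"rows": [[[0,0,0,0.3,0.9,0,30],[0,0,0,0,0.9,0,30],[0,0,0,0,0.9,0,30],[0,0,0,0,0.9,0,30],[0,0,0,0,0,0,30]]]}}

```text
time: 30.3
tool_pos: [0.6547, 0.0611, 0.2759]
tool_rot: [0.707, -0.707, 0.015, -0.014]
contact_force: [-0.6, -0.1, -0.2]
gripper_width: 0.35
```

```bash
python3 -c "
from h import *
report(.6,0,.2,3.095)
i=crop('top','t23.png',215,130,335,230,6)
crop('scene','s23.png',200,130,360,250,5)
"
```

```text
t30.3 p [0.6547 0.0611 0.2759] jaw deg -2.40 app [-1.8e-03  6.0e-04 -1.0e+00] w 29.9 F [-0.6 -0.1 -0.2] j6 0.02
x mm -54.7 units -1.367
y mm -61.1 units -1.528
z mm -75.9 units -1.898
yaw deg -0.27 units -0.066
tilt fix units [-0.009 -0.025  0.   ]
```

View pics/t23.png

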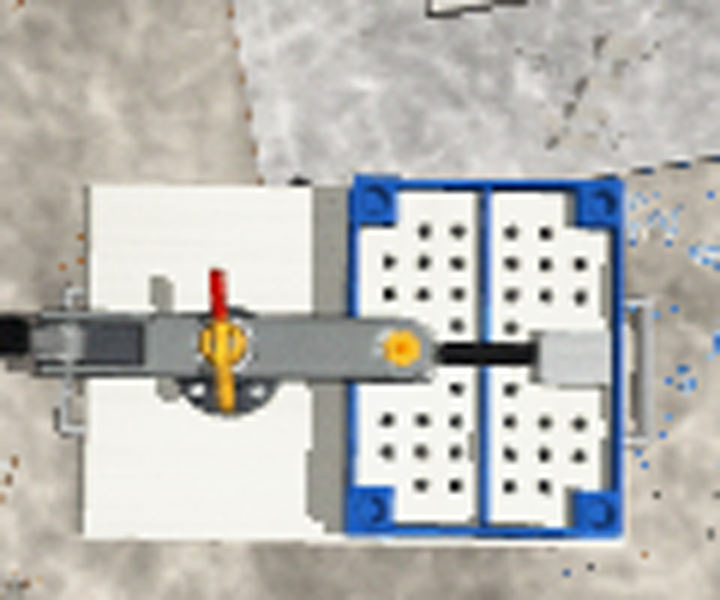

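View pics/s23.png

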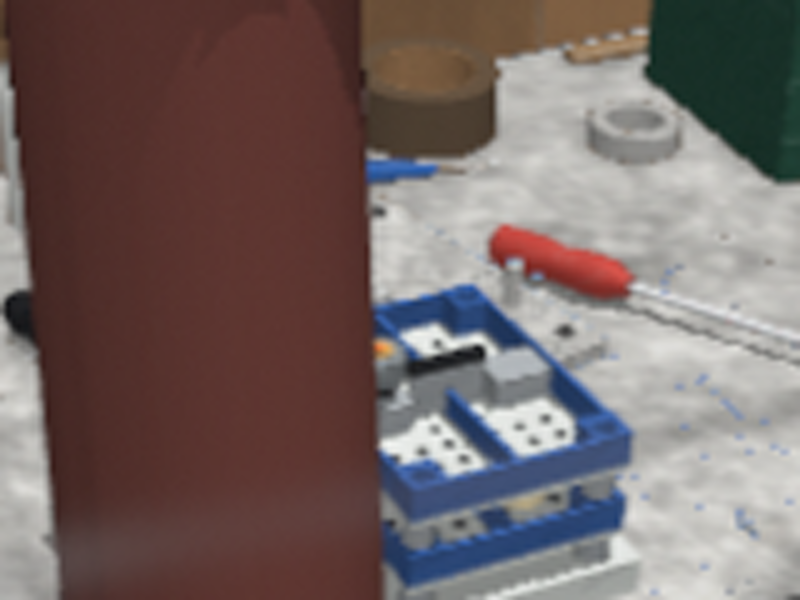

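{"fn": "carry_out", "kwargs": {"rows": [[[0,0,1,0,0,0.2,25],[0,0,1,0,0,0.2,25],[0,0,1,0,0,0,25],[0,0,1,0,0,0,25],[0,0,1,0,0,0,25]]]}}

```text
time: 30.9
tool_pos: [0.6553, 0.0555, 0.2923]
tool_rot: [-0.699, 0.699, 0.106, -0.107]
contact_force: [-0.3, -0.1, -0.1]
gripper_width: 0.291
```

{"fn": "carry_out", "kwargs": {"rows": [[[0,0,1,0,0,0,25],[0,0,1,0,-0.3,0,25],[0,0,1,0,-0.3,0,25],[0,0,1,0,-0.3,0,25],[0,0,1,0,-0.3,0,25]]]}}

```text
time: 31.4
tool_pos: [0.6551, 0.007, 0.2921]
tool_rot: [-0.67, 0.67, 0.226, -0.227]
contact_force: [0.5, -0.1, -1.0]
gripper_width: 0.295
```

{"fn": "carry_out", "kwargs": {"rows": [[[0,0,1,0,-0.4,0,25],[0,0,1,0,-0.4,0,25],[0,0,1,0,-0.4,0,25],[0,0,1,0,-0.4,0,25],[0,0,1,0,-0.2,0,25]]]}}

```text
time: 31.9
tool_pos: [0.6549, -0.0658, 0.2921]
tool_rot: [-0.62, 0.621, 0.339, -0.339]
contact_force: [-0.4, 0.2, -0.1]
gripper_width: 0.295
```

{"fn": "carry_out", "kwargs": {"rows": [[[0,0,1,-0.3,-0.1,0,25],[0,0,1,-0.3,0,0,25],[0,0,1,-0.4,0,0,25],[0,0,1,-0.4,0,0,25],[0,0,1,-0.4,0,0,25]]]}}

```text
time: 32.4
tool_pos: [0.5823, -0.0684, 0.2921]
tool_rot: [0.552, -0.552, -0.441, 0.442]
contact_force: [0.6, 0.3, -0.3]
gripper_width: 0.292
```

```bash
python3 -c "
from h import *
report(.519,-.0666,.24,np.radians(92.5))
"
```

```text
t32.4 p [ 0.5823 -0.0684  0.2921] jaw deg 77.35 app [-1.1e-03 -7.0e-04 -1.0e+00] w 24.9 F [ 0.6  0.3 -0.3] j6 -1.59
x mm -63.3 units -1.583
y mm 1.8 units 0.044
z mm -52.1 units -1.302
yaw deg 15.15 units 3.787
tilt fix units [ 0.01  -0.015  0.   ]
```

{"fn": "carry_out", "kwargs": {"rows": [[[0,0,0.95,-0.4,0.03,0,25],[0,0,0.95,-0.5,0,0,25],[0,0,0.95,-0.5,0,0,25],[0,0,0.95,-0.15,0,-0.3,25],[0,0,0,0,0,-0.3,25]]]}}

```text
time: 32.9
tool_pos: [0.5207, -0.0669, 0.2684]
tool_rot: [0.489, -0.49, -0.51, 0.51]
contact_force: [0.3, 0.7, 0.2]
gripper_width: 0.29
```

{"fn": "carry_out", "kwargs": {"rows": [[[0,0,0,0,0,-0.3,25],[0,0,0,0,0,0,25],[0,0,0,0,0,0,25]]]}}

```text
time: 33.2
tool_pos: [0.5215, -0.0658, 0.2556]
tool_rot: [0.49, -0.489, -0.51, 0.511]
contact_force: [0.3, 0.4, -0.3]
gripper_width: 0.293
```

```bash
python3 -c "
from h import *
report(.519,-.0666,.227,np.radians(92.5))
i=crop('top','t24.png',215,130,335,230,6)
crop('scene','s24.png',200,130,360,250,5)
"
```

```text
t33.2 p [ 0.5215 -0.0658  0.2556] jaw deg 92.45 app [-1.4e-03  3.0e-04 -1.0e+00] w 25.0 F [ 0.3  0.4 -0.3] j6 -1.88
x mm -2.5 units -0.062
y mm -0.8 units -0.019
z mm -28.6 units -0.715
yaw deg 0.05 units 0.013
tilt fix units [-0.004 -0.02   0.   ]
```

View pics/s24.png

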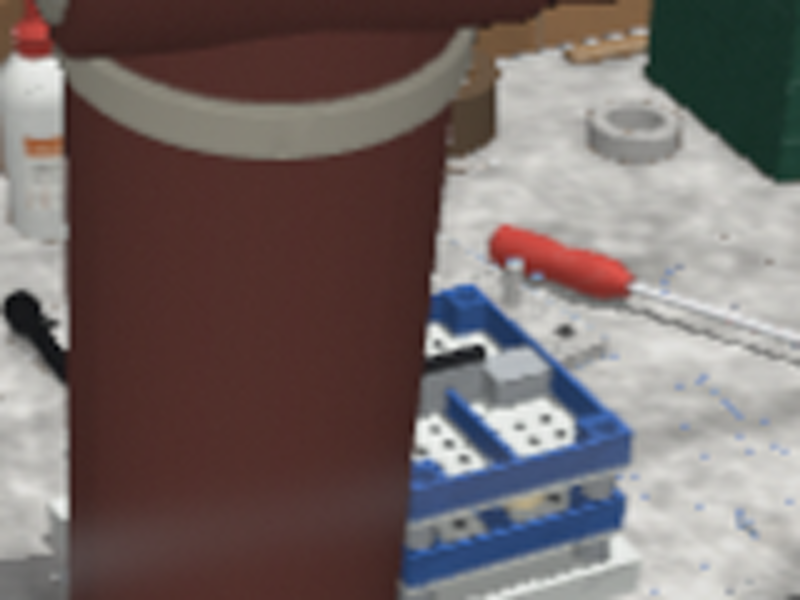

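View pics/t24.png

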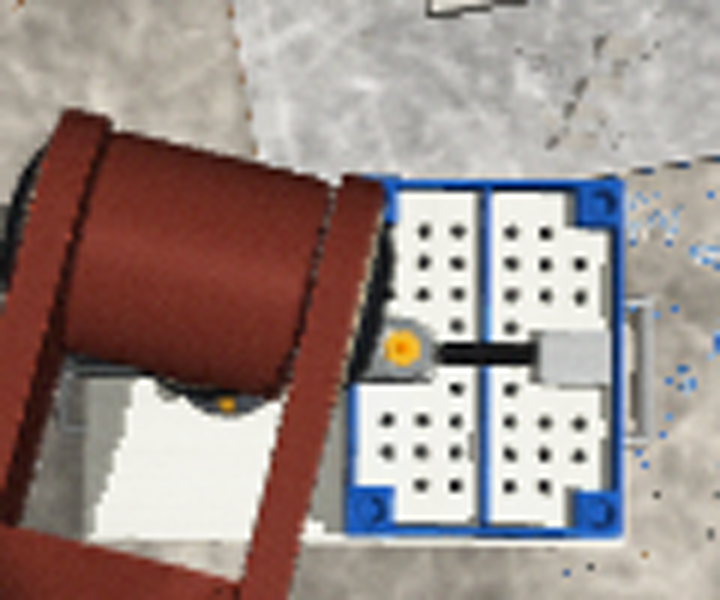

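{"fn": "carry_out", "kwargs": {"rows": [[[0,0,0,-0.06,-0.02,-0.25,25],[0,0,0,0,0,-0.25,25],[0,0,0,0,0,-0.2,25],[0,0,0,0,0,0,25],[0,0,0,0,0,0,25]]]}}

```text
time: 33.8
tool_pos: [0.5188, -0.0663, 0.2278]
tool_rot: [0.489, -0.489, -0.511, 0.511]
contact_force: [0.6, -0.1, 0.7]
gripper_width: 0.293
```

```bash
python3 -c "
from h import *
report(.519,-.0666,.227,np.radians(92.5))
"
```

```text
t33.8 p [ 0.5188 -0.0663  0.2278] jaw deg 92.50 app [-9.e-04  3.e-04 -1.e+00] w 25.0 F [ 0.6 -0.1  0.7] j6 -1.88
x mm 0.2 units 0.005
y mm -0.3 units -0.006
z mm -0.8 units -0.019
yaw deg 0.00 units 0.001
tilt fix units [-0.004 -0.012  0.   ]
```

{"fn": "carry_out", "kwargs": {"rows": [[[0,0,0,0,0,0,15],[0,0,0,0,0,0,5],[0,0,0,0,0,0,0],[0,0,0,0,0,0,0],[0,0,0,0,0,0,0]]]}}

```text
time: 34.3
tool_pos: [0.5193, -0.0661, 0.229]
tool_rot: [-0.489, 0.489, 0.511, -0.51]
contact_force: [-0.7, 4.4, 3.7]
gripper_width: 0.06
```

```bash
python3 -c "
from h import *
report(.519,-.0666,.227,np.radians(92.5)); print(state()['ft_torque'])
"
```

```text
t34.3 p [ 0.5193 -0.0661  0.229 ] jaw deg 92.51 app [ 9.e-04  8.e-04 -1.e+00] w 5.1 F [-0.7  4.4  3.7] j6 -1.88
x mm -0.3 units -0.007
y mm -0.5 units -0.014
z mm -2.0 units -0.049
yaw deg -0.01 units -0.002
tilt fix units [-0.012  0.013  0.   ]
[0.69572528 0.07919861 0.06231772]
```

{"fn": "carry_out", "kwargs": {"rows": [[[0,0,-0.8,0,0,-0.003,0],[0,0,-0.9,0,0,-0.003,0],[0,0,-0.9,0,0,-0.003,0],[0,0,-0.9,0,0,-0.003,0],[0,0,-0.9,0,0,-0.003,0]]]}}

```text
time: 34.8
tool_pos: [0.5193, -0.0659, 0.2285]
tool_rot: [0.562, -0.562, -0.43, 0.429]
contact_force: [-0.9, 5.2, 5.5]
gripper_width: 0.062
```

```bash
python3 -c "
from h import *
report(.519,-.0666,.227,np.radians(-2.6)); print(state()['ft_torque'])
"
```

```text
t34.8 p [ 0.5193 -0.0659  0.2285] jaw deg 74.76 app [ 9.0e-04  1.2e-03 -1.0e+00] w 5.3 F [-0.9  5.2  5.5] j6 -1.57
x mm -0.3 units -0.007
y mm -0.7 units -0.017
z mm -1.5 units -0.037
yaw deg -77.36 units -19.340
tilt fix units [-0.017  0.013  0.   ]
[0.8195779  0.15521144 0.07035005]
```

{"fn": "carry_out", "kwargs": {"rows": [[[0,0,-1,0,0,-0.004,0],[0,0,-1,0,0,-0.004,0],[0,0,-1,0,0,-0.004,0],[0,0,-1,0,0,-0.004,0],[0,0,-1,0,0,-0.004,0]]]}}

```text
time: 35.3
tool_pos: [0.5194, -0.0658, 0.2279]
tool_rot: [0.628, -0.628, -0.326, 0.325]
contact_force: [-1.2, 5.6, 5.2]
gripper_width: 0.058
```

{"fn": "carry_out", "kwargs": {"rows": [[[0,0,-1,0,0,-0.003,0],[0,0,-1,0,0,-0.003,0],[0,0,-1,0,0,-0.003,0],[0,0,-1,0,0,-0.003,0],[0,0,-1,0,0,-0.003,0]]]}}

```text
time: 35.8
tool_pos: [0.5194, -0.0657, 0.2273]
tool_rot: [0.675, -0.674, -0.212, 0.211]
contact_force: [-0.8, 4.8, 5.0]
gripper_width: 0.06
```

{"fn": "carry_out", "kwargs": {"rows": [[[0,0,-1,0,0,-0.003,0],[0,0,-1,0,0,-0.003,0],[0,0,-1,0,0,-0.003,0],[0,0,-1,0,0,-0.003,0],[0,0,-1,0,0,-0.003,0]]]}}

```text
time: 36.3
tool_pos: [0.5196, -0.0656, 0.2268]
tool_rot: [0.702, -0.701, -0.091, 0.09]
contact_force: [0.2, 6.3, 5.3]
gripper_width: 0.065
```

```bash
python3 -c "
from h import *
report(.519,-.0666,.227,np.radians(-2.6)); print(state()['ft_torque'])
"
```

```text
t36.3 p [ 0.5196 -0.0656  0.2268] jaw deg 14.75 app [ 0.0018  0.002  -1.    ] w 5.6 F [0.2 6.3 5.3] j6 -0.53
x mm -0.6 units -0.014
y mm -1.0 units -0.025
z mm 0.2 units 0.005
yaw deg -17.35 units -4.338
tilt fix units [-0.029  0.026  0.   ]
[1.07869855 0.14843201 0.01263692]
```

{"fn": "carry_out", "kwargs": {"rows": [[[0,0,-1,0,0,-0.003,0],[0,0,-1,0,0,-0.003,0],[0,0,-1,0,0,-0.003,0],[0,0,-1,0,0,-0.003,0],[0,0,-0.4,0,0,-0.003,0]]]}}

```text
time: 36.8
tool_pos: [0.5197, -0.0656, 0.2263]
tool_rot: [0.708, -0.706, 0.016, -0.018]
contact_force: [-0.1, 5.9, 5.7]
gripper_width: 0.061
```

{"fn": "carry_out", "kwargs": {"rows": [[[0,0,0,0,0,0,10],[0,0,0,0,0,0,25],[0,0,0,0,0,0.3,25],[0,0,0,0,0,0.8,25],[0,0,0,0.5,0,0.8,25]]]}}

```text
time: 37.3
tool_pos: [0.5377, -0.0666, 0.3015]
tool_rot: [-0.707, 0.707, -0.018, 0.016]
contact_force: [0.6, -0.4, 0.1]
gripper_width: 0.29
```

{"fn": "carry_out", "kwargs": {"rows": [[[0,0,0,0.9,0.3,0,10],[0,0,0,0.9,0.7,0,0],[0,0,0,0.9,0.8,0,0],[0,0,0,0.5,0.8,0,0],[0,0,0,0,0.8,0,0]]]}}

```text
time: 37.8
tool_pos: [0.669, 0.0703, 0.3013]
tool_rot: [-0.707, 0.707, -0.017, 0.017]
contact_force: [0.3, -0.1, 1.1]
gripper_width: -0.001
```

```bash
python3 -c "
from h import *
report(.6,0,.2,3.095)
i=crop('top','t25.png',195,120,335,225,5)
crop('scene','s25.png',200,130,360,250,5)
"
```

```text
t37.8 p [0.669  0.0703 0.3013] jaw deg -2.73 app [ 8.e-04 -7.e-04 -1.e+00] w -0.1 F [ 0.3 -0.1  1.1] j6 0.04
x mm -69.0 units -1.725
y mm -70.3 units -1.758
z mm -101.3 units -2.532
yaw deg 0.06 units 0.015
tilt fix units [0.01  0.012 0.   ]
```

View pics/t25.png

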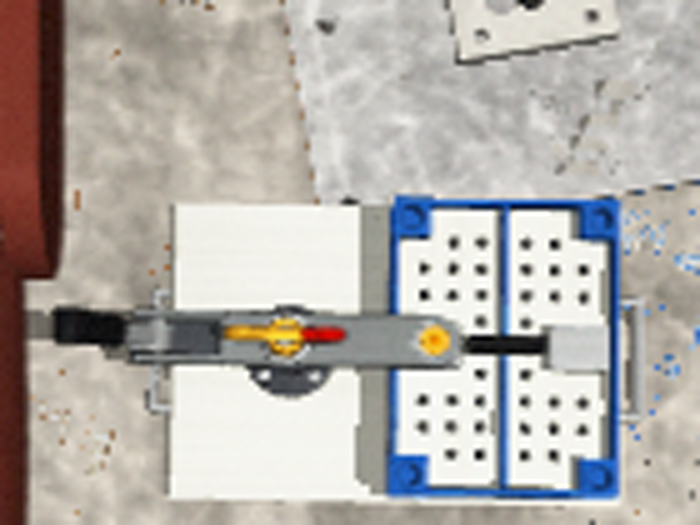

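View pics/s25.png

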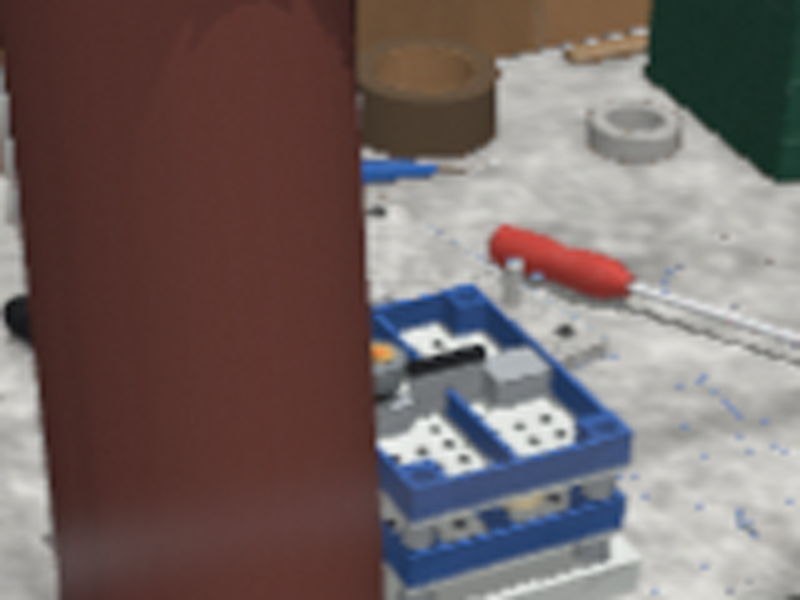

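Run:
```python
from h import *
pin=np.array([.519,-.0666])+.072*np.array([.0466,.9989]); print(pin)
prev=None
for e in [80,70,60,50,40,30,20,10,5,0,-5,-10]:
    a=np.radians(e); h=.06*np.cos(a)-.006*np.sin(a)-.011; z=.123+.06*np.sin(a)+.006*np.cos(a)+.0726
    if e<=0: 
        hc=.052; z=.123+(.041)*np.tan(a)+.006/np.cos(a)+.0726; h=hc
    P=np.array([pin[0]+.0466*h,pin[1]+h,z])
    print(e,P.round(4), None if prev is None else ((P-prev)/.04).round(3)); prev=P
report(pin[0]-.001,pin[1]-.02,.26,-.046)
# lever tip in top image
f=lambda c,s,o:(c+.5)/s-.5+o
for e in(70,64,58):
  a=np.radians(e);P=[pin[0]+.0466*.086*np.cos(a),pin[1]+.086*np.cos(a),.123+.086*np.sin(a)]
  u,v=w2px('top',P); print(e,((u+.5-195)*5,(v+.5-120)*5))
```

```text
[0.5223552 0.0053208]
80 [ 0.5221 -0.0012  0.2557] None
70 [0.5225 0.0092 0.254 ] [ 0.012  0.259 -0.042]
60 [0.523  0.0191 0.2506] [ 0.012  0.248 -0.087]
50 [0.5234 0.0283 0.2454] [ 0.011  0.229 -0.129]
40 [0.5238 0.0364 0.2388] [ 0.009  0.203 -0.166]
30 [0.5241 0.0433 0.2308] [ 0.008  0.171 -0.199]
20 [0.5244 0.0487 0.2218] [ 0.006  0.134 -0.226]
10 [0.5245 0.0524 0.2119] [ 0.004  0.093 -0.246]
5 [0.5246 0.0536 0.2068] [ 0.001  0.03  -0.128]
0 [0.5248 0.0573 0.2016] [ 0.004  0.094 -0.13 ]
-5 [0.5248 0.0573 0.198 ] [ 0.     0.    -0.089]
-10 [0.5248 0.0573 0.1945] [ 0.     0.    -0.089]
t37.9 p [0.6674 0.0727 0.3014] jaw deg -2.47 app [-1.e-04  6.e-04 -1.e+00] w -0.1 F [ 0.1 -0.2 -0.1] j6 0.04
x mm -146.0 units -3.651
y mm -87.4 units -2.184
z mm -41.4 units -1.034
yaw deg -0.17 units -0.042
tilt fix units [-0.008 -0.001  0.   ]
70 (np.float64(91.98011113271377), np.float64(325.11884783729033))
64 (np.float64(77.11785955140869), np.float64(325.4468991806948))
58 (np.float64(63.32284253342891), np.float64(325.91659230394015))
```

{"fn": "carry_out", "kwargs": {"rows": [[[0,0,0,-0.4,-0.5,0,0],[0,0,0,-0.7,-0.6,0,0],[0,0,0,-0.9,-0.6,0,0],[0,0,0,-0.9,-0.5,0,0],[0,0,0,-0.7,0,0,0]]]}}

```text
time: 38.4
tool_pos: [0.5211, -0.0211, 0.3015]
tool_rot: [-0.706, 0.708, -0.018, 0.018]
contact_force: [-0.2, 0.2, 0.1]
gripper_width: 0.003
```

{"fn": "carry_out", "kwargs": {"rows": [[[0,0,0,0,0,-0.4,0],[0,0,0,0,0,-0.6,0],[0,0,0,0,0,0,0],[0,0,0,0,0,0,0]]]}}

```text
time: 38.8
tool_pos: [0.523, -0.0187, 0.2607]
tool_rot: [-0.707, 0.707, -0.017, 0.016]
contact_force: [0.6, -0.1, 0.7]
gripper_width: -0.0
```

```bash
python3 -c "
from h import *
report(.5225,.0092,.254,-.046)
"
```

```text
t38.8 p [ 0.523  -0.0187  0.2607] jaw deg -2.72 app [-1.4e-03 -1.0e-04 -1.0e+00] w -0.0 F [ 0.6 -0.1  0.7] j6 -0.13
x mm -0.5 units -0.013
y mm 27.9 units 0.698
z mm -6.7 units -0.168
yaw deg 0.08 units 0.020
tilt fix units [ 0.002 -0.019  0.   ]
```

{"fn": "carry_out", "kwargs": {"rows": [[[0,0,0,0,0.35,-0.1,0],[0,0,0,0,0.35,-0.07,0],[0,0,0,0.01,0.25,-0.09,0],[0,0,0,0.01,0.23,-0.13,0],[0,0,0,0.01,0.2,-0.17,0]]]}}

```text
time: 39.3
tool_pos: [0.5248, 0.0379, 0.2395]
tool_rot: [-0.707, 0.707, -0.016, 0.017]
contact_force: [0.4, -0.9, 3.9]
gripper_width: 0.002
```

```bash
python3 -c "
from h import *
report(.5238,.0364,.2388,-.046)
crop('scene','s26.png',180,130,340,250,5)
"
```

```text
t39.3 p [0.5248 0.0379 0.2395] jaw deg -2.65 app [ 2.2e-03 -2.0e-04 -1.0e+00] w 0.1 F [ 0.4 -0.9  3.9] j6 -0.02
x mm -1.0 units -0.026
y mm -1.5 units -0.038
z mm -0.7 units -0.019
yaw deg 0.01 units 0.003
tilt fix units [0.003 0.032 0.   ]
```

View pics/s26.png

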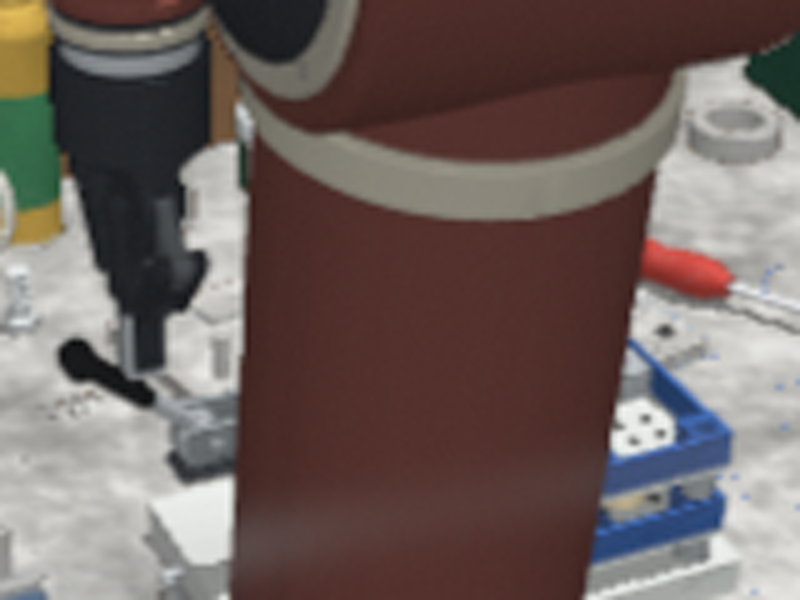

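The fingers are pressing on the handle about two-thirds out and the lever is coming down; I continue along the arc.

{"fn": "carry_out", "kwargs": {"rows": [[[0,0,0,0,0.14,-0.2,0],[0,0,0,0,0.13,-0.23,0],[0,0,0,0,0.09,-0.25,0],[0,0,0,0,0.03,-0.13,0],[0,0,0,0,0.05,-0.13,0]]]}}

```text
time: 39.85
tool_pos: [0.5242, 0.0539, 0.2005]
tool_rot: [-0.706, 0.708, -0.017, 0.017]
contact_force: [0.8, -2.8, 5.5]
gripper_width: 0.0
```

```bash
python3 -c "
from h import *
report(.5248,.0573,.1945,-.046)
"
```

```text
t39.9 p [0.5242 0.0539 0.2005] jaw deg -2.70 app [-4.0e-04 -1.9e-03 -1.0e+00] w 0.0 F [ 0.8 -2.8  5.5] j6 0.01
x mm 0.6 units 0.015
y mm 3.4 units 0.086
z mm -6.0 units -0.151
yaw deg 0.06 units 0.016
tilt fix units [ 0.028 -0.005  0.   ]
```

{"fn": "carry_out", "kwargs": {"rows": [[[0,0,0,0,0.05,-0.09,0],[0,0,0,0,0,-0.09,0],[0,0,0,0,0,-0.06,0],[0,0,0,0,0,0,0]]]}}

```text
time: 40.25
tool_pos: [0.5259, 0.0548, 0.198]
tool_rot: [-0.705, 0.708, -0.016, 0.018]
contact_force: [-13.3, -5.3, 31.1]
gripper_width: 0.0
```

```bash
python3 -c "
from h import *
report(.5248,.0573,.1945,-.046)
crop('scene','s27.png',180,150,280,240,7)
"
```

```text
t40.2 p [0.5259 0.0548 0.198 ] jaw deg -2.71 app [ 0.0024 -0.0045 -1.    ] w 0.0 F [-13.3  -5.3  31.1] j6 0.01
x mm -1.1 units -0.027
y mm 2.5 units 0.061
z mm -3.5 units -0.088
yaw deg 0.08 units 0.020
tilt fix units [0.064 0.034 0.   ]
```

View pics/s27.png

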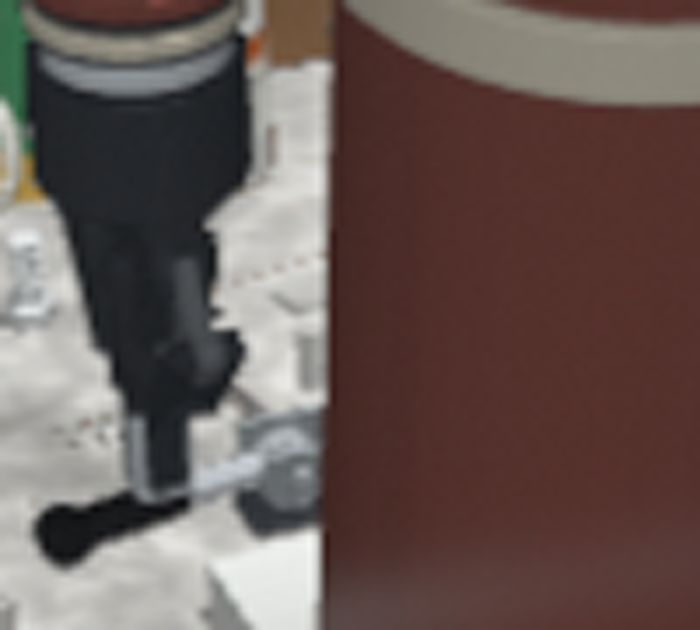

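{"fn": "carry_out", "kwargs": {"rows": [[[0,0,0,0,0,0.3,0],[0,0,0,0,0,0.8,0],[0,0,0,0.3,0,0.9,0],[0,0,0,0.9,0.5,0.5,0],[0,0,0,0.9,0.9,0,0]]]}}

```text
time: 40.8
tool_pos: [0.6096, 0.1107, 0.2952]
tool_rot: [-0.707, 0.707, -0.016, 0.02]
contact_force: [0.8, -0.6, 0.3]
gripper_width: 0.006
```

{"fn": "carry_out", "kwargs": {"rows": [[[0,0,0,0.9,0.9,0,0],[0,0,0,0.9,0.9,0,0],[0,0,0,0.2,0.9,0,0],[0,0,0,0,0,0,0],[0,0,0,0,0,0,0]]]}}

```text
time: 41.3
tool_pos: [0.6856, 0.2187, 0.2892]
tool_rot: [-0.706, 0.707, -0.018, 0.015]
contact_force: [0.2, -0.3, -0.1]
gripper_width: 0.001
```

```bash
python3 -c "
from h import *
report()
i=crop('top','t28.png',195,120,335,225,5)
crop('scene','s28.png',170,150,350,260,4)
"
```

```text
t41.3 p [0.6856 0.2187 0.2892] jaw deg -2.64 app [-0.0037 -0.0014 -1.    ] w 0.1 F [ 0.2 -0.3 -0.1] j6 0.25
tilt fix units [ 0.02  -0.053  0.   ]
```

View pics/t28.png

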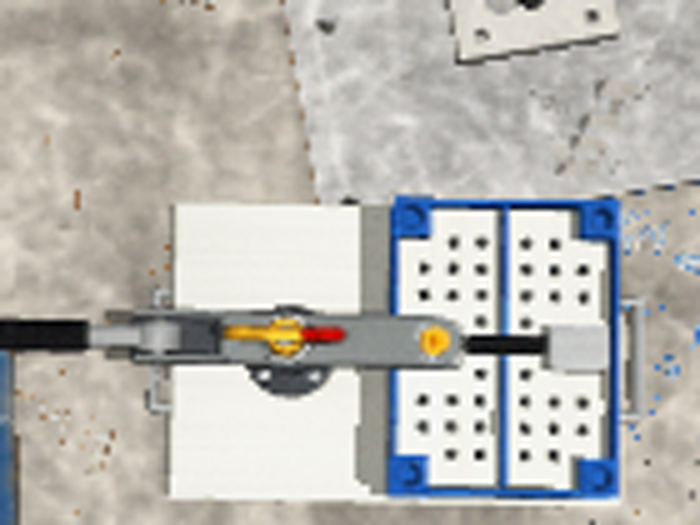

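View pics/s28.png

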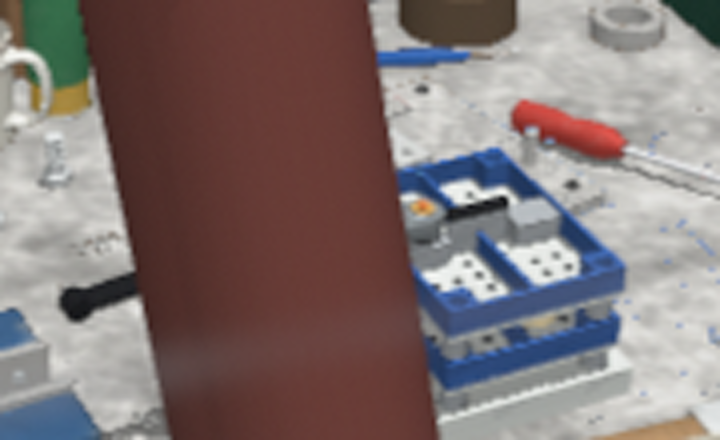

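Run:
```python
from h import *
pin=np.array([.5224,.0053])
for pz in(.123,.127):
  for e in(0,-4,-7,-10,-13):
    a=np.radians(e);P=[pin[0]+.0466*.086*np.cos(a),pin[1]+.086*np.cos(a),pz+.086*np.sin(a)]
    u,v=w2px('scene',P); print(pz,e,((u+.5-170)*4,(v+.5-150)*4))
```

```text
0.123 0 (np.float64(75.48836495513615), np.float64(299.1541127562034))
0.123 -4 (np.float64(76.3538233882025), np.float64(307.10888595802305))
0.123 -7 (np.float64(77.42276883064653), np.float64(312.91963725575283))
0.123 -10 (np.float64(78.84579104177692), np.float64(318.57927648841246))
0.123 -13 (np.float64(80.61655168608729), np.float64(324.07234221497004))
0.127 0 (np.float64(75.12626119968866), np.float64(293.7740575088412))
0.127 -4 (np.float64(75.99414664865628), np.float64(301.7565209951183))
0.127 -7 (np.float64(77.0656462255049), np.float64(307.5880841240963))
0.127 -10 (np.float64(78.49183476958444), np.float64(313.2685048778835))
0.127 -13 (np.float64(80.2663567979356), np.float64(318.782261845573))
```

Run:
```python
from h import *
crop('scene','s29.png',180,205,230,245,14)
report(.526,.080,.25,-.046)
```

```text
t41.5 p [0.6858 0.2172 0.2908] jaw deg -2.78 app [-1.3e-03 -7.0e-04 -1.0e+00] w 0.0 F [ 0.5 -1.  -0.1] j6 0.25
x mm -159.8 units -3.994
y mm -137.2 units -3.430
z mm -40.8 units -1.021
yaw deg 0.14 units 0.036
tilt fix units [ 0.01  -0.019  0.   ]
```

View pics/s29.png

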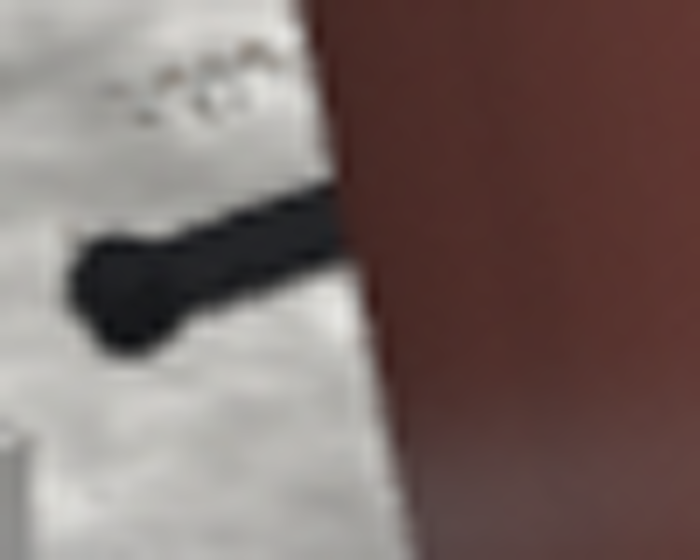

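Run:
```python
from h import *
pin=np.array([.5224,.0053])
for e in(5,0,-4,-7,-10):
    a=np.radians(e)
    P=lambda r:[pin[0]+.0466*r*np.cos(a),pin[1]+r*np.cos(a),.126+r*np.sin(a)]
    A,B=w2px('scene',P(.086)),w2px('scene',P(.055)); d=B-A; print(e,d,d[1]/d[0])
```

```text
5 [11.98738468 -1.96832598] -0.16419978468428642
0 [11.94819428 -2.90306989] -0.24297143295964294
-4 [11.84900471 -3.62767971] -0.30615902305114917
-7 [11.73586302 -4.15517231] -0.3540576694203482
-10 [11.59024058 -4.66734127] -0.40269580612505784
```

{"fn": "carry_out", "kwargs": {"rows": [[[0,0,0,-0.6,-0.6,0,0],[0,0,0,-0.8,-0.7,0,0],[0,0,0,-0.9,-0.7,0,0],[0,0,0,-0.9,-0.7,0,0],[0,0,0,-0.8,-0.7,0,0]]]}}

```text
time: 41.95
tool_pos: [0.524, 0.0805, 0.2913]
tool_rot: [-0.707, 0.707, -0.017, 0.017]
contact_force: [1.0, -0.5, 1.2]
gripper_width: -0.0
```

{"fn": "carry_out", "kwargs": {"rows": [[[0,0,0,0,0,-0.5,0],[0,0,0,0,0,-0.6,0],[0,0,0,0,0,-0.6,0],[0,0,0,0,0,-0.2,0],[0,0,0,0,0,0,0]]]}}

```text
time: 42.45
tool_pos: [0.5251, 0.0818, 0.2142]
tool_rot: [-0.707, 0.707, -0.018, 0.016]
contact_force: [0.2, -0.3, -0.4]
gripper_width: -0.0
```

```bash
python3 -c "
from h import *
report(.526,.08,.198,-.046)
"
```

```text
t42.5 p [0.5251 0.0818 0.2142] jaw deg -2.77 app [-2.9e-03 -1.0e-04 -1.0e+00] w -0.0 F [ 0.2 -0.3 -0.4] j6 0.06
x mm 0.9 units 0.022
y mm -1.8 units -0.044
z mm -16.2 units -0.404
yaw deg 0.13 units 0.033
tilt fix units [ 0.002 -0.041  0.   ]
```

{"fn": "carry_out", "kwargs": {"rows": [[[0,0,0,0,-0.04,-0.1,0],[0,0,0,0,0,-0.1,0],[0,0,0,0,0,-0.1,0],[0,0,0,0,0,-0.1,0],[0,0,0,0,0,0,0]]]}}

```text
time: 42.95
tool_pos: [0.526, 0.0809, 0.1989]
tool_rot: [-0.707, 0.707, -0.017, 0.016]
contact_force: [-1.0, 0.5, 0.7]
gripper_width: -0.002
```

{"fn": "carry_out", "kwargs": {"rows": [[[0,0,0,0,0,-0.06,0],[0,0,0,0,0,0,0]]]}}

```text
time: 43.15
tool_pos: [0.5266, 0.081, 0.1977]
tool_rot: [0.707, -0.707, 0.016, -0.017]
contact_force: [-1.1, 0.1, 2.9]
gripper_width: 0.001
```

{"fn": "carry_out", "kwargs": {"rows": [[[0,0,0,0,0,-0.05,0],[0,0,0,0,0,0,0]]]}}

```text
time: 43.35
tool_pos: [0.5269, 0.081, 0.1969]
tool_rot: [0.707, -0.707, 0.016, -0.017]
contact_force: [-3.3, -0.0, 8.4]
gripper_width: -0.001
```

{"fn": "carry_out", "kwargs": {"rows": [[[0,0,0,0,0,-0.04,0],[0,0,0,0,0,0,0]]]}}

```text
time: 43.55
tool_pos: [0.5272, 0.0811, 0.1963]
tool_rot: [0.707, -0.707, 0.016, -0.017]
contact_force: [-4.2, 0.5, 12.1]
gripper_width: -0.003
```

{"fn": "carry_out", "kwargs": {"rows": [[[0,0,0,0,0,0.3,0],[0,0,0,0,0,0.8,0],[0,0,0,0.3,0,0.9,0],[0,0,0,0.9,0.5,0.5,0],[0,0,0,0.9,0.9,0,0]]]}}

```text
time: 44.05
tool_pos: [0.6124, 0.1355, 0.2992]
tool_rot: [0.707, -0.707, 0.014, -0.021]
contact_force: [0.6, -0.9, 1.4]
gripper_width: -0.004
```

{"fn": "carry_out", "kwargs": {"rows": [[[0,0,0,0.9,0.9,0,0],[0,0,0,0.8,0.9,0,0],[0,0,0,0,0.9,0,0],[0,0,0,0,0,0,0],[0,0,0,0,0,0,0]]]}}

```text
time: 44.55
tool_pos: [0.6768, 0.2441, 0.2928]
tool_rot: [-0.707, 0.707, -0.016, 0.016]
contact_force: [0.6, 0.4, -0.1]
gripper_width: 0.001
```

Run:
```python
from h import *
report()
i=crop('top','t30.png',110,90,430,260,2)
crop('top','t31.png',215,150,335,210,6)
crop('scene','s30.png',260,170,340,240,8)
crop('scene','s31.png',180,205,230,245,14)
```

```text
t44.5 p [0.6768 0.2441 0.2928] jaw deg -2.62 app [-8.e-04 -8.e-04 -1.e+00] w 0.1 F [ 0.6  0.4 -0.1] j6 0.29
tilt fix units [ 0.012 -0.011  0.   ]
```

View pics/t31.png

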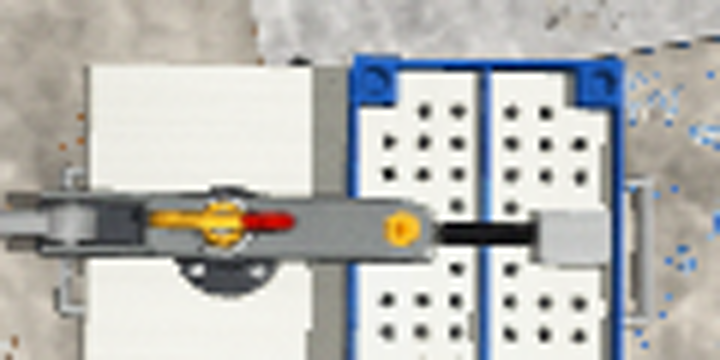

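View pics/s30.png

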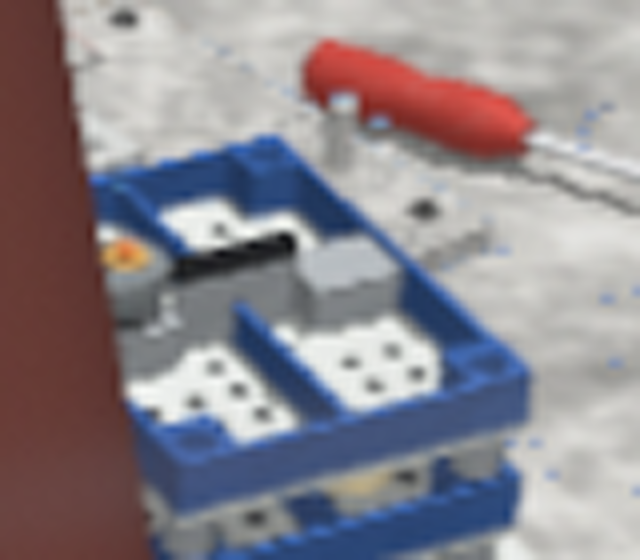

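View pics/s31.png

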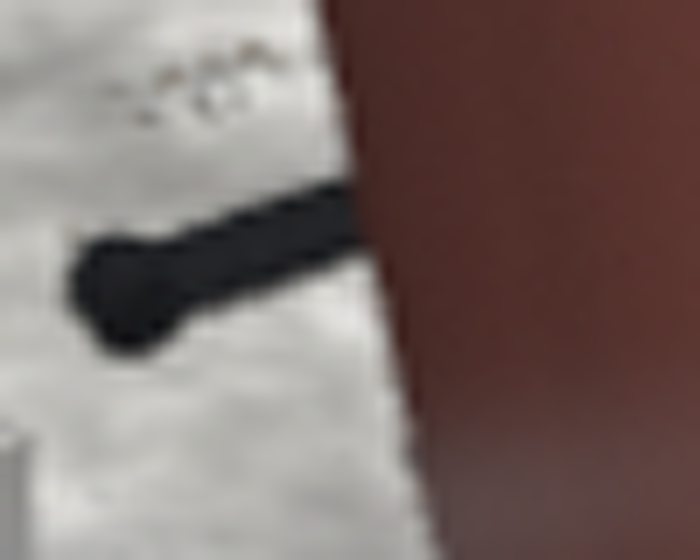

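View pics/t30.png

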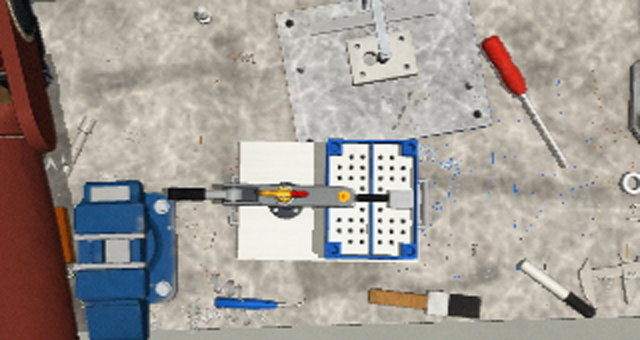

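```bash
python3 -c "
from plant import *
print(job_done())"
```

```text
the job is handed in; nothing more can be done
None
```

I finished the job and handed it in at about 44.6 s; the hand-in gives no verdict.

**What I did**
- Pinned tray_2 on the deck.
- Stood both brass bushes in it. Only two were on the bench.
- Pinned tray_1 on top as the cover.
- Swung the clamp arm over the cover to its stop.
- Turned the wing nut about 95° clockwise.
- Pressed the cam lever down.

**Last checks**
- **Trays:** both look level and seated in the last pictures, with a bush visible between them.
- **Nut and arm:** the red wing lies along the arm toward the foot, and the arm is over the cover's near press pad.
- **Lever:** a second press near its tip met a stiff stop of about 12 N, and the lever did not move in the picture. By the slope of its handle it sits about 6.5° below level. The knob's position alone suggested about 3 to 5°, within calibration error. I take it as fully locked, given that the arm also tips when the lever locks.
- **Foot spring:** I saw the foot at the pad but could not measure how far its spring is pressed in.
- **Bystanders:** the brush, deburring tool and plug gauge look unmoved, and the robot is clear of everything.

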